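Put the spare standoffs away in the storage tube through the funnel

TASK

Lift the funnel out of its stand and set it upright, spout down and fully seated, in the mouth of the clear storage tube. Then tip the six brass standoffs from the scoop into the funnel so that every one of them ends up in the tube, and put the empty scoop down flat on the mat, leaving the funnel seated in the tube. Don't disturb the circuit board, the flux bottle or the tip cleaner.

Things in the scene. Friction and masses are not known exactly. Their poses are not given: they have to be found in the camera images.
- tube: Storage tube: clear plastic, upright, outside diameter 53 mm, bore 45 mm, rim 105 mm above the mat, inner floor 12 mm above the mat, standing in a round steel foot (90 mm wide, 10 mm thick) that is fixed to the bench. Origin: on the tube's axis at the mat; z up.
- tube_rim (a point): Centre of the tube's open mouth, 105 mm above the mat.
- stand: Funnel stand, fixed to the bench: a dark round foot (90 mm wide) with three short legs and a steel ring (outside 64 mm, bore 47 mm), top of the ring 48 mm above the mat. The funnel is parked in it at the start. Origin: on the ring's axis at the mat.
- funnel: Loose wide white funnel, 120 g. Origin: centre of the spout's open lower end; z along its axis to the mouth. Spout outside 37 mm, bore 31 mm, straight to z = 28 mm; cone to z = 84 mm; collar to the rim at z = 96 mm (112 mm wide, wall 3 mm). Flat upright tab on the collar towards its own -y. Origin 12 mm above the mat in the stand, about 72 mm when seated, cone resting on the tube's rim.
- funnel_grip (a point): Grip point in the funnel's tab, 75 mm from the funnel's axis along its -y, 90 mm above the spout's end. The tab is 12 mm thick (funnel x), 34 mm long (funnel y from -54 to -88 mm), z from 71 to 105 mm; close the fingers along the funnel's x.
- funnel_top (a point): Centre of the funnel's wide mouth, level with its rim.
- scoop: Loose small aluminium scoop, 150 g: flat pan 86 mm long (x), 60 mm wide (y), floor 3 mm thick, side walls up to z = 28 mm, back wall to 39 mm (all 3 mm thick), open without a sill at its -x end (the mouth). A straight black handle bar leaves the back wall along +x. Origin: centre of the pan's underside; z up.
- scoop_grip (a point): Grip point in the handle, at scoop x = 80 mm, z = 30 mm. The handle is 14 mm wide (y), 16 mm high (z from 22 to 38 mm), x from 43 to 118 mm; close the fingers along the scoop's y.
- scoop_mouth (a point): Middle of the floor's front edge at the open mouth, at scoop x = -43 mm, z = 3 mm.
- standoff0: Brass hex standoff, 11 mm across flats (12.7 mm across corners), 14 mm long, 12 g. At the start it lies on the scoop's floor, in the half towards the handle or the middle. Origin: its centre; x along its length.
- standoff1: Brass hex standoff, 11 mm across flats (12.7 mm across corners), 14 mm long, 12 g. At the start it lies on the scoop's floor, in the half towards the handle or the middle. Origin: its centre; x along its length.
- standoff2: Brass hex standoff, 11 mm across flats (12.7 mm across corners), 14 mm long, 12 g. At the start it lies on the scoop's floor, in the half towards the handle or the middle. Origin: its centre; x along its length.
- standoff3: Brass hex standoff, 11 mm across flats (12.7 mm across corners), 14 mm long, 12 g. At the start it lies on the scoop's floor, in the half towards the handle or the middle. Origin: its centre; x along its length.
- standoff4: Brass hex standoff, 11 mm across flats (12.7 mm across corners), 14 mm long, 12 g. At the start it lies on the scoop's floor, in the half towards the handle or the middle. Origin: its centre; x along its length.
- standoff5: Brass hex standoff, 11 mm across flats (12.7 mm across corners), 14 mm long, 12 g. At the start it lies on the scoop's floor, in the half towards the handle or the middle. Origin: its centre; x along its length.
- tip_cleaner: Bystander: black pot with a ball of brass wool, 76 mm wide, 65 mm tall. Origin: centre of its underside.
- flux: Bystander: small amber bottle with a white cap, 32 mm wide, 70 mm tall. Origin: centre of its underside.
- board: Bystander: green circuit board lying flat, 70 x 100 mm, up to 16 mm high. Origin: centre of its underside.
There are look-alikes about, which are no part of the job. Leave any orange look-alike of the funnel alone. Of the things that look like the scoop, the larger one is meant.

How it is judged (in metres and radians):
On the way, in this order (a step that is already met when the one before it is completed fails the run):
1. the funnel stands seated upright in the tube's mouth (horizontal distance between funnel and tube_rim below 0.008 m and z of funnel in the frame of tube between 0.05 and 0.078 m and angle between funnel's own z axis and vertical below 0.12 rad), for 0.2 s.
2. all six standoffs are in the tube, with the funnel still seated (all of step 1 and horizontal distance between each of standoff0, standoff1, standoff2, standoff3, standoff4, standoff5 and tube below 0.024 m and z of each of standoff0, standoff1, standoff2, standoff3, standoff4, standoff5 in the frame of tube below 0.065 m), for 0.2 s.
At the end, for the whole second after the job is handed in: Funnel upright in the tube (spout end within 8 mm of its axis, 50-78 mm above the mat, tilt under 0.12 rad); all six standoffs in the tube (centres within 24 mm of its axis, under 65 mm up); scoop flat on the mat (tilt under 0.08 rad, underside under 6 mm up); all at rest (20 mm/s, standoffs 30) (all of step 2 and angle between scoop's own z axis and vertical below 0.08 rad and height (world z) of scoop below 0.006 m and linear speed of each of scoop, funnel below 0.02 m/s and linear speed of each of standoff0, standoff1, standoff2, standoff3, standoff4, standoff5 below 0.03 m/s); the robot touches nothing.
It fails at once if the tip cleaner is moved by more than 30 mm (distance of tip_cleaner from where it was at the start of the episode above 0.03 m).
It fails at once if the flux bottle is moved by more than 30 mm (distance of flux from where it was at the start of the episode above 0.03 m).
It fails at once if the circuit board is moved by more than 30 mm (distance of board from where it was at the start of the episode above 0.03 m).
It also fails if it takes over 64 s, if anything falls off the work surface, if the arm or the gripper's body presses on something with over 40 N, if the wrist force passes 120 N, or if a joint passes its speed limit or range.

ROBOT

A 6-joint arm with a two-finger parallel gripper is mounted at the origin on the work surface. World frame = base frame: x ahead of the robot, y to its left, z up, the work surface at z = 0. Lengths are in m, angles in degrees, forces in N, time in s.
With the tool pointing down it reaches from about 0.425 to 0.95 m from the base axis. Payload 14.7 kg.
Tool frame: the origin (TCP) lies on the centre line of the jaws, within the pads' length; the fingertips stand 25 mm ahead of it and the grasp point (between the pads) lies 6 mm ahead of it; z points along the fingers, y is the line along which they close (so a half turn about z gives the same grasp; the last joint's range is limited). The gripper opens to 85 mm and grips with 20 to 120 N. Pads are 22 mm wide; open, the fingers measure 114 mm over their backs; the gripper's body (76 mm by 85 mm) begins 54 mm behind the grasp point. The pads swing forward as they close: fully open they stand 13 mm farther back than shut.
Start: joints at [-75.035, 27.513, 91.461, -0, 61.026, -2.67], TCP at [0.197, -0.619, 0.222] pointing down, gripper open.
Joint ranges: [-157.49, 157.49], [-46.99, 117.5], [13.45, 153.17], [-89.5, 269.5], [5.16, 153.95], [-167.48, 167.48]. Speed limits (degrees/s): [108.29, 108.29, 136.94, 172.46, 172.46, 172.46].

INTERFACE

Orientations are given as a 3x3 rotation matrix whose columns are the frame's x, y, z axes.
In Python, from bench import robot gives the robot as it stands.
- The arm moves only by the tool send_rows, never from a script. Its argument "plan" is a list that holds one entry, the list of rows, each a list of 7 numbers: the shift along the tool's x, y, z each as a share of 40 cm, from -1 to 1, then the turn, a rotation vector about the tool's x, y, z each as a share of 180 degrees, from -1 to 1, then the opening, from 0 (shut) to 1 (fully open). A call has exactly 5 rows; each row shifts and turns the commanded pose from where the row before left it, along the tool's axes as they then stand; what a row does not reach is not made up. A row lasts 1/10 s, in which the tool goes at most 50 mm and 8.59 degrees, less where a joint would pass 70% of its speed; a pose out of reach is approached as far as the arm can. A call with a number of a shift or a turn outside -1 to 1 is refused whole. A call with a gripper value outside its range is refused whole. The fingers move at their own pace and stop on an object; "squeeze" is the grip in N (left out, the last holds). Time passes only in rows, so rows that do not move let the fingers close, or fill a call up. It gives the time, the measured TCP pose, the force, the opening and the grip force at its end, in the units of the state.
- robot.get_state(): the state, without advancing time (a new reading comes with each control period).
- robot.get_image(name): name is "side" or "top"; returns the picture (420x560x3 uint8, red, green, blue); there is no depth.
- robot.get_calibration(name): a dict with "camera_matrix" (3x3 intrinsics, pixels), "origin" and "orientation" of the camera in the world. Camera axes: x right, y down, z forward; pixel columns grow to the right and rows downward; lengths in m; the calibration is good to about 2 mm. A picture is of the moment at which its call begins. get_calibration takes no time and is no camera call.
- robot.close_job(): hands the job in; it is judged then, once.
The state is a dict: "time": time; "joint_positions": joint angles; "joint_velocities": joint speeds; "joint_efforts": joint torques, N m; "tool_pos": TCP position; "tcp_rot": TCP orientation; "force": force on the tool from outside, world axes, zero at the start; "ft_torque": the same for the moment, N m; "width": finger opening in m; "grip_force": force on a finger pad.
Only numpy, scipy, OpenCV 4.12 (cv2) and the standard library are available. Lean on these libraries where they do the work, as an engineer would, in place of code of your own. Each camera call takes 0.05 s, during which the arm holds its last target. There are 200 camera calls.

## Working session

There is one attempt and no reset: what is moved stays moved. The work goes in short steps, Python scripts to look and compute and a tool call to move; the robot and the scene stay as the last step left them, time stands still between calls to the robot, and variables do not carry over. Pictures are saved under pics/ and viewed, at most 10 in all, crops included, and the job is handed in when it is done.

Besides the shell and the picture viewer there is one more tool, called after "Emit:" by a JSON object that holds its "op" and its "data", one argument or row to a line. send_rows: Moves the arm, as the interface text tells. Shift numbers are shares of 40 cm and turn numbers shares of 180 degrees, none past 1 either way. Its arguments: {"type":"object","properties":{"plan":{"type":"array","items":{"type":"array","items":{"type":"array","items":{"type":"number","minimum":-1,"maximum":1}}}},"squeeze":{"type":"number"}},"required":["plan"]}

```bash
ls; mkdir -p pics; python3 - <<'E'
from bench import robot
import cv2,numpy as np
for n in("side","top"):
    cv2.imwrite(f"pics/{n}0.png",robot.get_image(n)[:,:,::-1])
    c=robot.get_calibration(n);print(n,np.round(c["camera_matrix"],1).tolist(),c["origin"],np.round(c["orientation"],4).tolist())
s=robot.get_state();print(s["tool_pos"],np.round(s["tcp_rot"],3).tolist(),s["width"],s["time"])
E
```

```text
pics
side [[514.6, 0.0, 283.5], [0.0, 514.6, 204.7], [0.0, 0.0, 1.0]] [0.37402986 1.02573087 0.89328906] [[-0.9872, -0.1087, 0.1167], [-0.1591, 0.6206, -0.7678], [0.011, -0.7766, -0.6299]]
top [[430.1, 0.0, 279.5], [0.0, 430.1, 211.5], [0.0, 0.0, 1.0]] [0.44197927 0.02988041 1.29384982] [[0.0208, -0.9966, 0.0797], [-0.9998, -0.0207, 0.0014], [0.0002, -0.0797, -0.9968]]
[ 0.19683849 -0.61904831  0.22133921] [[0.953, 0.303, -0.0], [0.303, -0.953, 0.001], [0.0, -0.001, -1.0]] 0.0854116348632433 0.1
```

View pics/side0.png

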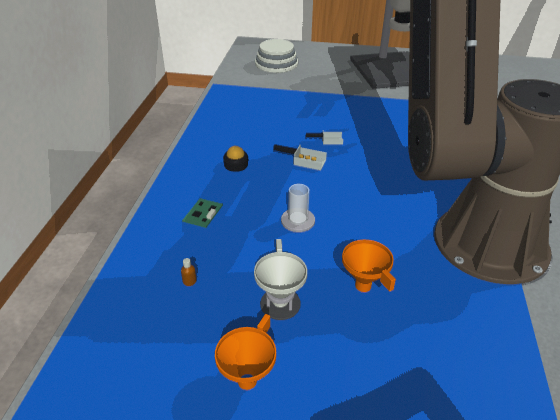

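View pics/top0.png

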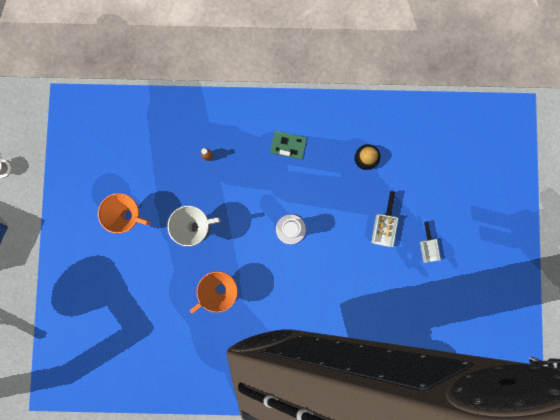

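Side view: white funnel at (280,272), with orange look-alikes at (246,352) and (368,262). Tube at (298,208). Larger scoop at (311,158), with the smaller one at (332,138). Top view: white funnel (188,226), with orange ones at (118,213) and (217,292). Tube (290,229). Larger scoop (385,230), smaller one (430,248). By the description I choose the white funnel and the larger scoop, and I'll check both in one close crop.

```bash
python3 - <<'E'
import cv2,numpy as np
t=cv2.imread("pics/top0.png");s=cv2.imread("pics/side0.png")
def c(im,x,y,w,h):
    r=cv2.resize(im[y:y+h,x:x+w],(400,300),interpolation=cv2.INTER_CUBIC)
    for k in range(10*((x+9)//10),x+w,10):
        X=int((k-x)*400/w);cv2.line(r,(X,0),(X,6 if k%50 else 16),(0,255,255),1)
        if k%20==0:cv2.putText(r,str(k),(X-10,26),0,.35,(0,255,255),1)
    for k in range(10*((y+9)//10),y+h,10):
        Y=int((k-y)*300/h);cv2.line(r,(0,Y),(6,Y),(0,255,255),1);cv2.putText(r,str(k),(8,Y+4),0,.35,(0,255,255),1)
    return r
a=np.vstack([np.hstack([c(t,160,190,80,60),c(t,360,185,80,60)]),np.hstack([c(s,232,230,100,75),c(s,270,130,80,60)])])
cv2.imwrite("pics/crop1.png",a)
E
```

```text
(no output)
```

View pics/crop1.png

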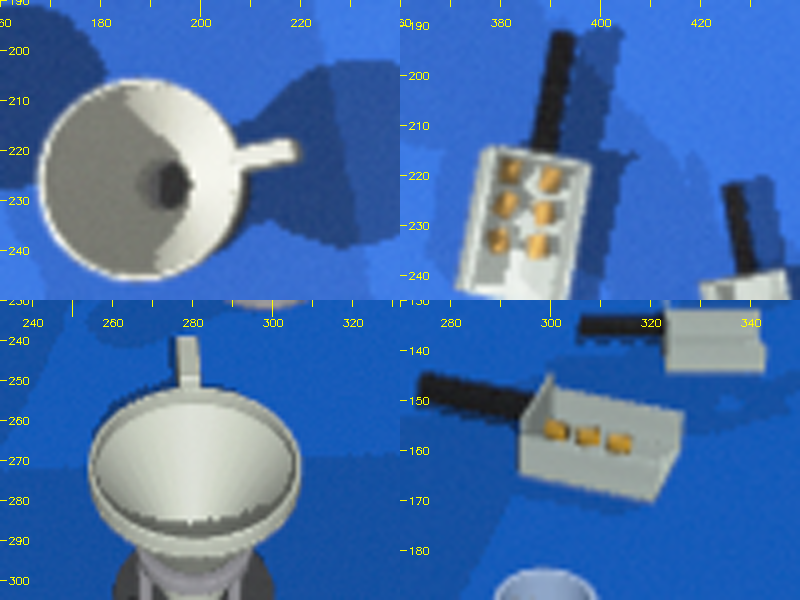

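The top crop shows the white funnel's rim centred at (188,226), with its tab tip at (219,218). The larger scoop, with six brass pieces, has back-wall corners (378.5,214) and (398,217.5) and its handle end at (392.5,191.5). Side crop: funnel rim centre about (280.7,271), tab tip (278.5,239), scoop handle end (274,147). I'll triangulate these.

```bash
cat > h.py <<'E'
from bench import robot
import cv2,numpy as np
from scipy.optimize import least_squares
C={n:robot.get_calibration(n) for n in("side","top")}
def proj(n,P):
    c=C[n];p=(np.atleast_2d(P)-c["origin"])@np.array(c["orientation"])@np.array(c["camera_matrix"]).T
    return p[:,:2]/p[:,2:]
def tri(s,t):
    r=least_squares(lambda P:np.r_[proj("side",P)[0]-s,proj("top",P)[0]-t],[.4,0,.1])
    return r.x,np.sqrt(np.mean(r.fun**2))
def at(n,px,z):
    c=C[n];d=np.array(c["orientation"])@np.linalg.inv(c["camera_matrix"])@[*px,1];o=np.array(c["origin"])
    return o+d*(z-o[2])/d[2]
def mask_ellipse(n,im):pass
E
python3 - <<'E'
from h import *
np.set_printoptions(precision=4,suppress=True)
for k,s,t in[("rim",(280.7,271.5),(188,226)),("tabtip",(278.2,239),(219.2,218)),("handle_end",(274.3,147),(392.5,191.5)),
 ("tubefoot?",(298,219),(290,229.5))]:print(k,*tri(s,t))
print("scoop back corners z.039",at("top",(378,214),.039),at("top",(398.2,217.3),.039), "hend z.038",at("top",(392.5,191.5),.038))
print("flux etc",at("top",(207,154),.07),at("top",(368,156),.03),at("top",(289,145),.0))
t=cv2.imread("pics/top0.png");s=cv2.imread("pics/side0.png")
def c(im,x,y,w,h):
    r=cv2.resize(im[y:y+h,x:x+w],(400,300),interpolation=cv2.INTER_CUBIC)
    for k in range(10*((x+9)//10),x+w,10):
        X=int((k-x)*400/w);cv2.line(r,(X,0),(X,6),(0,255,255),1);cv2.putText(r,str(k),(X-10,20),0,.35,(0,255,255),1)
    for k in range(10*((y+9)//10),y+h,10):
        Y=int((k-y)*300/h);cv2.line(r,(0,Y),(6,Y),(0,255,255),1);cv2.putText(r,str(k),(8,Y+4),0,.35,(0,255,255),1)
    return r
cv2.imwrite("pics/crop2.png",np.vstack([np.hstack([c(t,260,200,64,48),c(t,360,205,64,48)]),np.hstack([c(s,264,178,80,60),c(s,236,240,100,75)])]))
E
```

```text
rim [0.4911 0.2839 0.1034] 0.11609677711498842
tabtip [0.5126 0.1966 0.1133] 0.5669000818710577
handle_end [ 0.6084 -0.3018  0.0295] 0.24683828645159892
tubefoot? [ 0.4912 -0.001   0.0078] 0.07080448429929216
scoop back corners z.039 [ 0.541  -0.2568  0.039 ] [ 0.5325 -0.3158  0.039 ] hend z.038 [ 0.6083 -0.2995  0.038 ]
flux etc [0.7019 0.2441 0.07  ] [ 0.7143 -0.2286  0.03  ] [0.7499 0.0068 0.    ]
```

View pics/crop2.png

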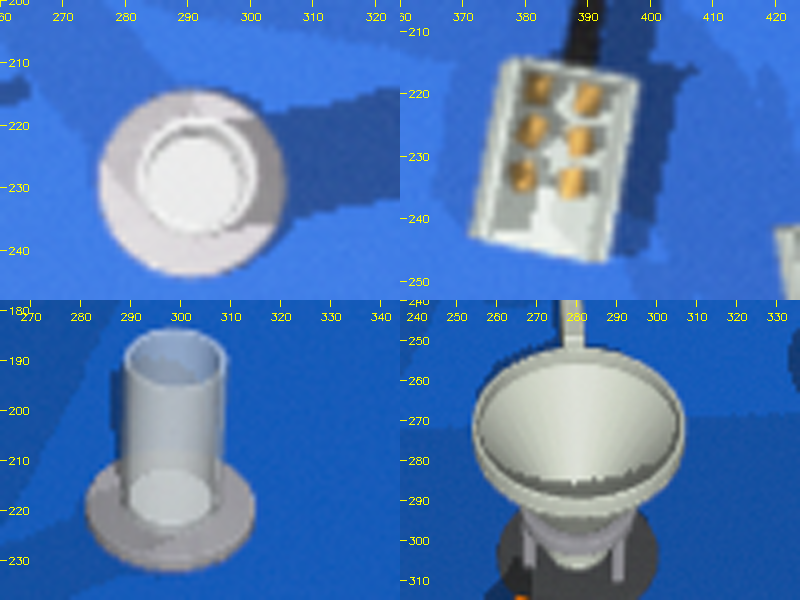

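Crop 2, top view: tube rim centre (291.5,227.9), foot centre (290.6,229.2). Scoop wall corners are back (377.3,214.3) and (398.3,218), mouth (371.7,243) and (393,247). Side view: tube rim centre (299,189.4), foot centre (298,219). The choice is confirmed. Next I'll fit the poses.

```bash
python3 - <<'E'
from h import *
np.set_printoptions(precision=4,suppress=True)
print("tube rim",*tri((299,189.4),(291.5,227.9)),"top@.105",at("top",(291.5,227.9),.105),"side@.105",at("side",(299,189.4),.105))
print("foot",at("top",(290.6,229.2),.01),at("side",(298,219),.01))
print("funnel rim",at("top",(188,226),.108),at("side",(280.7,271.5),.108))
tt=at("top",(219.2,218.2),.112);print("tabtip",tt)
# funnel fit
# scoop fit: x,y,yaw with z=0
L=np.array([[43,30,39],[43,-30,39],[-43,30,28],[-43,-30,28],[118,0,38]])/1e3
T=np.array([[398.3,218],[377.3,214.3],[393,247],[371.7,243],[392.5,191.5]]);
for order in (L,L*[1,-1,1]):
  def f(p):
    c,s=np.cos(p[2]),np.sin(p[2]);P=order@np.array([[c,s,0],[-s,c,0],[0,0,1]])+[p[0],p[1],p[3]]
    return np.r_[(proj("top",P)-T).ravel(),(proj("side",P[4])-(274.3,146.5)).ravel()]
  r=least_squares(f,[.5,-.29,0,0]);p=r.x;print("scoop",p[:2],np.degrees(p[2]),"z",p[3],r.cost,r.fun.round(1))
  c,s=np.cos(p[2]),np.sin(p[2]);print("grip",p[0]+.08*c,p[1]+.08*s)
E
```

```text
tube rim [ 0.4918 -0.0027  0.1048] 0.11164336219085942 top@.105 [ 0.4923 -0.0027  0.105 ] side@.105 [ 0.4914 -0.0024  0.105 ]
foot [ 0.4924 -0.0027  0.01  ] [0.4907 0.0015 0.01  ]
funnel rim [0.4915 0.2829 0.108 ] [0.4902 0.2881 0.108 ]
tabtip [0.5145 0.197  0.112 ]
scoop [ 0.4941 -0.2845] -10.963500742125982 z -0.020703182037691437 875.5952946723281 [-19.7  -3.8  21.1   4.1 -20.8  -4.4  20.2   3.8   0.7   0.4  -0.6   2.8]
grip 0.5726681267289278 -0.299731437192271
scoop [ 0.4928 -0.2805] -9.699982155064358 z -0.005763428889364421 0.9879571602281354 [-0.2  0.2  0.7  0.1 -0.8  0.1  0.5  0.2 -0.2 -0.  -0.7 -0.1]
grip 0.5716819592051288 -0.2939312416537976
```

Measured:

| Item | Position (m) | Yaw | Check |
|---|---|---|---|
| Tube axis | (0.492, -0.003) | n/a | rim 0.1048 high, expected 0.105 |
| Funnel axis | (0.491, 0.284) | 15° (tab azimuth -75°) | rim 0.103 to 0.108 high, tab reach 89 mm |
| Scoop | (0.493, -0.281) | -9.7° | n/a |

All of these agree with the given sizes and the reach.

```bash
cat >> h.py <<'E'
from scipy.spatial.transform import Rotation as R, Slerp
def down(az):  # tool down, x axis at azimuth az (deg)
    c,s=np.cos(np.radians(az)),np.sin(np.radians(az));return R.from_matrix([[c,s,0],[s,-c,0],[0,0,-1]])
def rows(wps,start=None):  # wps: (pos,R,nrows); prints per-row shares
    if start is None:
        s=robot.get_state();start=(np.array(s["tool_pos"]),R.from_matrix(s["tcp_rot"]))
    p,q=start;k=0
    for P,Q,n in wps:
        d=(q.inv()*Q).as_rotvec();q0,p0=q,p
        for i in range(1,n+1):
            p1=p0+(np.array(P)-p0)*i/n;q1=q0*R.from_rotvec(d*i/n)
            sh=q.inv().apply(p1-p)/.4;tu=(q.inv()*q1).as_rotvec()/np.pi
            print(("\n" if k%5==0 else"")+str(np.round(np.r_[sh,tu],3).tolist()), "!" if np.linalg.norm(sh)>.1251 or np.linalg.norm(tu)>.0478 else "");p,q=p1,q1;k+=1
E
python3 - <<'E'
from h import *
rows([((.45,-.35,.25),down(55),8),((.5105,.2115,.2),down(105),12)])
E
```

```text
[0.101, -0.056, -0.009, -0.0, -0.0, -0.026] 
[0.105, -0.048, -0.009, -0.0, -0.0, -0.026] 
[0.109, -0.039, -0.009, -0.0, -0.0, -0.026] 
[0.111, -0.03, -0.009, -0.0, -0.0, -0.026] 
[0.114, -0.021, -0.009, -0.0, -0.0, -0.026] 

[0.115, -0.012, -0.009, -0.0, -0.0, -0.026] 
[0.115, -0.002, -0.009, -0.0, -0.0, -0.026] 
[0.115, 0.007, -0.009, -0.0, -0.0, -0.026] 
[0.103, -0.057, 0.01, 0.0, 0.0, -0.023] 
[0.107, -0.049, 0.01, 0.0, 0.0, -0.023] 

[0.11, -0.041, 0.01, 0.0, 0.0, -0.023] 
[0.113, -0.033, 0.01, 0.0, 0.0, -0.023] 
[0.115, -0.025, 0.01, 0.0, 0.0, -0.023] 
[0.117, -0.016, 0.01, 0.0, 0.0, -0.023] 
[0.117, -0.008, 0.01, 0.0, 0.0, -0.023] 

[0.118, 0.001, 0.01, 0.0, 0.0, -0.023] 
[0.117, 0.009, 0.01, 0.0, 0.0, -0.023] 
[0.116, 0.018, 0.01, 0.0, 0.0, -0.023] 
[0.115, 0.026, 0.01, 0.0, 0.0, -0.023] 
[0.113, 0.034, 0.01, 0.0, 0.0, -0.023]
```

Emit:
{"op": "send_rows", "data": {
  "plan": [
    [[0.101,-0.056,-0.009,0,0,-0.026,1],[0.105,-0.048,-0.009,0,0,-0.026,1],[0.109,-0.039,-0.009,0,0,-0.026,1],[0.111,-0.03,-0.009,0,0,-0.026,1],[0.114,-0.021,-0.009,0,0,-0.026,1]]
  ]
}}

```text
time: 0.6
tool_pos: [0.356, -0.4495, 0.2398]
tcp_rot: [[0.752, 0.659, -0.0], [0.659, -0.752, 0.0], [0.0, -0.001, -1.0]]
force: [0.1, -1.4, -0.6]
width: 0.0855
grip_force: 0.0
```

Emit:
{"op": "send_rows", "data": {
  "plan": [
    [[0.115,-0.012,-0.009,0,0,-0.026,1],[0.115,-0.002,-0.009,0,0,-0.026,1],[0.115,0.007,-0.009,0,0,-0.026,1],[0.103,-0.057,0.01,0,0,-0.023,1],[0.107,-0.049,0.01,0,0,-0.023,1]]
  ]
}}

```text
time: 1.1
tool_pos: [0.4602, -0.2548, 0.2423]
tcp_rot: [[0.446, 0.895, -0.0], [0.895, -0.446, 0.0], [0.0, -0.0, -1.0]]
force: [-0.0, 0.8, -0.2]
width: 0.0853
grip_force: 0.0
```

Emit:
{"op": "send_rows", "data": {
  "plan": [
    [[0.11,-0.041,0.01,0,0,-0.023,1],[0.113,-0.033,0.01,0,0,-0.023,1],[0.115,-0.025,0.01,0,0,-0.023,1],[0.117,-0.016,0.01,0,0,-0.023,1],[0.117,-0.008,0.01,0,0,-0.023,1]]
  ]
}}

```text
time: 1.6
tool_pos: [0.485, -0.0208, 0.2225]
tcp_rot: [[0.101, 0.995, -0.0], [0.995, -0.101, -0.0], [-0.0, -0.0, -1.0]]
force: [1.2, 0.1, 0.3]
width: 0.0856
grip_force: 0.0
```

Emit:
{"op": "send_rows", "data": {
  "plan": [
    [[0.118,0.001,0.01,0,0,-0.023,1],[0.117,0.009,0.01,0,0,-0.023,1],[0.116,0.018,0.01,0,0,-0.023,1],[0.115,0.026,0.01,0,0,-0.023,1],[0.113,0.034,0.01,0,0,-0.023,1]]
  ]
}}

```text
time: 2.1
tool_pos: [0.5108, 0.2134, 0.2024]
tcp_rot: [[-0.258, 0.966, -0.0], [0.966, 0.258, -0.0], [-0.0, -0.0, -1.0]]
force: [1.1, 0.5, -0.1]
width: 0.0857
grip_force: 0.0
```

```bash
python3 - <<'E'
from h import *
print(robot.get_state()["tool_pos"],robot.get_state()["joint_positions"])
rows([((.5105,.2115,.108),down(105),5)])
E
```

```text
[0.51083258 0.21339259 0.20238784] [ 1.95368803e+01  2.10915895e+01  1.05451436e+02 -4.21381432e-03
  5.34703106e+01  4.60171990e+00]

[-0.001, -0.0, 0.047, -0.0, 0.0, -0.0] 
[-0.001, -0.0, 0.047, -0.0, 0.0, -0.0] 
[-0.001, -0.0, 0.047, -0.0, 0.0, -0.0] 
[-0.001, -0.0, 0.047, -0.0, 0.0, -0.0] 
[-0.001, -0.0, 0.047, -0.0, 0.0, -0.0]
```

Emit:
{"op": "send_rows", "data": {
  "plan": [
    [[-0.001,0,0.047,0,0,0,1],[-0.001,0,0.047,0,0,0,1],[-0.001,0,0.047,0,0,0,1],[-0.001,0,0.047,0,0,0,1],[-0.001,0,0.047,0,0,0,1]]
  ]
}}

```text
time: 2.6
tool_pos: [0.5114, 0.2095, 0.1078]
tcp_rot: [[-0.255, 0.967, -0.0], [0.967, 0.255, -0.0], [-0.0, -0.0, -1.0]]
force: [0.3, 1.0, 0.1]
width: 0.0854
grip_force: 0.0
```

Emit:
{"op": "send_rows", "data": {
  "plan": [
    [[0,0,0,0,0,0,0],[0,0,0,0,0,0,0],[0,0,0,0,0,0,0],[0,0,0,0,0,0,0],[0,0,0,0,0,0,0]]
  ],
  "squeeze": 60
}}

```text
time: 3.1
tool_pos: [0.5121, 0.2096, 0.1095]
tcp_rot: [[-0.255, 0.967, 0.001], [0.967, 0.255, 0.0], [0.0, 0.001, -1.0]]
force: [0.2, -0.7, -0.1]
width: 0.0126
grip_force: 0.0
```

Emit:
{"op": "send_rows", "data": {
  "plan": [
    [[0,0,0,0,0,0,0],[0,0,0,0,0,0,0],[0,0,-0.01,0,0,0,0],[0,0,-0.02,0,0,0,0],[0,0,-0.02,0,0,0,0]]
  ]
}}

```text
time: 3.6
tool_pos: [0.5117, 0.2095, 0.1294]
tcp_rot: [[-0.255, 0.967, 0.0], [0.967, 0.255, 0.0], [0.0, 0.0, -1.0]]
force: [0.1, -0.6, 0.1]
width: -0.0
grip_force: 0.0
```

The fingers shut completely, so the tab isn't held. I'll look again.

```bash
python3 - <<'E'
from h import *
t=robot.get_image("top")[:,:,::-1];s=robot.get_image("side")[:,:,::-1]
a=[cv2.resize(t[160:280,140:300],(400,300),interpolation=2),cv2.resize(s[200:320,200:360],(400,300),interpolation=2)]
cv2.imwrite("pics/c3.png",np.hstack(a))
E
```

```text
(no output)
```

View pics/c3.png

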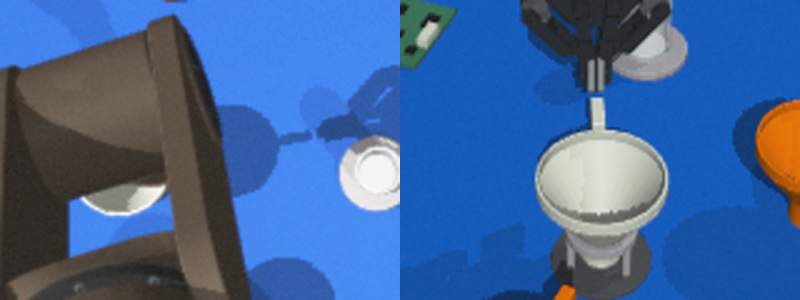

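Side view: the funnel is undisturbed. The shut fingertips show at about (278.4,235), the tab's top outer end at about (279,239.6).

```bash
python3 - <<'E'
from h import *
np.set_printoptions(precision=4,suppress=True)
s=robot.get_state();p=s["tool_pos"];print(p)
print("fingertip proj",proj("side",np.array(p)-[0,0,.025]))
d=np.array([np.cos(np.radians(-75)),np.sin(np.radians(-75)),0]);a=np.array([.491,.284,.012])
for r,z in((.054,.105),(.088,.105),(.088,.071)):print(r,z,proj("side",a+d*r+[0,0,z]),proj("top",a+d*r+[0,0,z]))
print(tri((279,239.6),(219.2,218.0)))
E
```

```text
[0.5125 0.2097 0.1302]
fingertip proj [[276.5429 245.6329]]
0.054 0.105 [[278.2296 249.0315]] [[206.134  221.3043]]
0.088 0.105 [[276.7895 238.3802]] [[218.2181 218.3479]]
0.088 0.071 [[276.748  249.4573]] [[219.9262 219.1177]]
(array([0.5115, 0.1967, 0.1119]), np.float64(0.836625448183192))
```

```bash
python3 - <<'E'
from h import *
s=robot.get_image("side")[:,:,::-1].copy();cv2.imwrite("pics/s4.png",s)
o=cv2.imread("pics/side0.png")
d=(np.abs(s.astype(int)-o).max(2)>40)
for y in range(205,262,2):print(y,"".join(".#"[int(v)] for v in d[y,255:305]))
g=cv2.cvtColor(s,6)
print(g[225:262:2,268:292:2])
E
```

```text
205 ##################################################
207 ##################################################
209 #################################.################
211 ################################################..
213 ##############################################....
215 ############################################......
217 ##########################################........
219 .#######################################..........
221 ...###############################.##.............
223 .....###########################..................
225 ........######################....................
227 ..............################....................
229 ..............################....................
231 ..............################....................
233 ...............##############.....................
235 ..................#########.......................
237 .....................#............................
239 ..................................................
241 ..................................................
243 ..................................................

[... 764 characters left out ...]
 45 148  44 150  82  79  81  79  83]
 [ 74  72  67  66  90  76  88  81  82  81  80  83]
 [ 72  73  73  61 144 197 187  82  82  83  81  82]
 [ 78  80  81  58 133 199 203  88  81  82  81  82]
 [ 81  83  83  56 122 201 201  91  81  81  82  79]
 [ 81  80  81  56 102 201 203  97  79  81  81  80]
 [ 82  81  80  78  87 202 202  95  83  80  83  82]
 [ 81  83  83  64  84 222 216 100  83  81  81  80]
 [ 62  62  53  55  76 187 186  99  60  62  80  83]
 [ 70 148 197 173 181 189 188 191 191 177 187 187]
 [181 176 179 182 183 181 182 178 178 178 176 174]
 [172 189 210 214 219 222 223 222 221 214 210 199]
 [207 211 214 217 218 222 223 222 221 217 214 210]
 [207 210 214 216 219 222 223 221 220 217 212 210]]
```

```bash
python3 - <<'E'
import cv2
s=cv2.imread("pics/s4.png")
cv2.imwrite("pics/c5.png",cv2.resize(s[120:260,190:370],(720,560),interpolation=2))
E
```

```text
(no output)
```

View pics/c5.png

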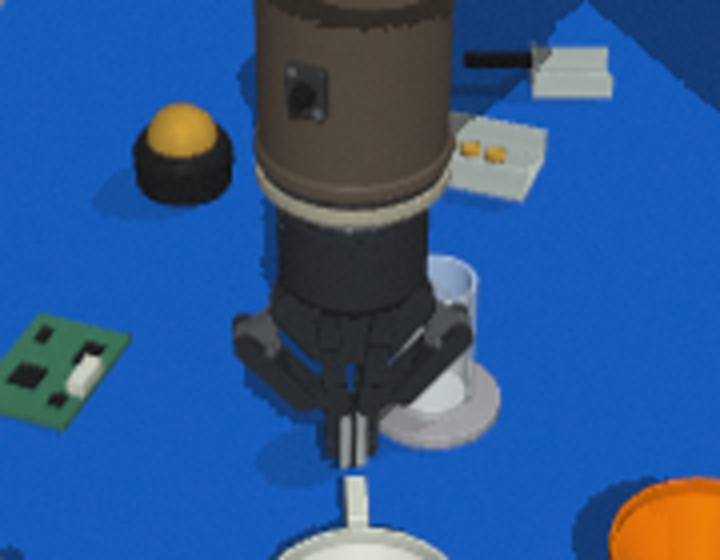

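Crop: the shut fingertips are at side (278,236), above and behind the tab. The fingers' shadow shows in the top view, so I can use it as a second ray.

```bash
python3 - <<'E'
from h import *
np.set_printoptions(precision=4,suppress=True)
t=robot.get_image("top")[:,:,::-1].copy()
cv2.imwrite("pics/t5.png",t)
g=cv2.cvtColor(t,6)
for y in range(196,226):print(y,"".join("#" if v<85 else "." for v in g[y,244:300]))
E
```

```text
196 ........................................................
197 ........................................................
198 ......................................................#.
199 ........................................................
200 ........................................................
201 ......................................#.................
202 ........................................................
203 ........................................................
204 ....................................#...................
205 ...................................###..................
206 ..............................#########.................
207 ..........................##############.#..............
208 ..........................##############................
209 .........................################...............
210 ........................###################.............
211 .......................####################.............
212 ...#...................#####################............
213 .......................######################...#.......
214 .......................#####################.......##...
215 ..........................#####........#................
216 ...........................#............................
217 ........................................................
218 ........................................................
219 ........................................................
220 ........................................................
221 ........................................................
222 ........................................................
223 ........................................................
224 ........................................................
225 ........................................................
```

```bash
python3 - <<'E'
from h import *
np.set_printoptions(precision=4,suppress=True)
a=np.array([.491,.284,.012]);d=np.array([np.cos(np.radians(-75)),np.sin(np.radians(-75)),0])
tip=a+d*.088+[0,0,.105];S0=at("top",(265,213.3),0);l=(S0-tip)/tip[2];print("light per m drop",l)
# check with tube shadow end
print("tube rim shadow predicted px",proj("top",np.array([.492,-.0026,.105])+l*.105))
S=at("top",(267.5,212),0)
for z in np.arange(.09,.16,.01):
    F=S-l*z;print(z,F,proj("side",F))
E
```

```text
light per m drop [ 0.2164 -1.0581 -1.    ]
tube rim shadow predicted px [[327.514  222.6666]]
0.09 [0.5237 0.163  0.09  ] [[275.1533 236.0093]]
0.09999999999999999 [0.5215 0.1736 0.1   ] [[275.2956 235.978 ]]
0.10999999999999999 [0.5194 0.1841 0.11  ] [[275.4414 235.9459]]
0.11999999999999998 [0.5172 0.1947 0.12  ] [[275.5909 235.913 ]]
0.12999999999999998 [0.5151 0.2053 0.13  ] [[275.7444 235.8792]]
0.13999999999999996 [0.5129 0.2159 0.14  ] [[275.9019 235.8445]]
0.14999999999999997 [0.5107 0.2265 0.15  ] [[276.0636 235.8089]]
0.15999999999999998 [0.5086 0.237  0.16  ] [[276.2297 235.7723]]
```

The shadow ray is nearly coplanar with the side camera, so it settles little. The evidence favours tips about 30 mm higher than stated, with only the tab's edge pinched. A descent of 25 mm more keeps the gripper body clear either way, so I'll grasp lower and check the width.

Emit:
{"op": "send_rows", "data": {
  "plan": [
    [[0,0,0,0,0,0,1],[0,0,0,0,0,0,1],[0,0,0,0,0,0,1],[0,0,0,0,0,0,1],[0,0,0,0,0,0,1]]
  ]
}}

```text
time: 4.3
tool_pos: [0.5116, 0.2094, 0.1286]
tcp_rot: [[-0.255, 0.967, -0.0], [0.967, 0.255, -0.0], [0.0, -0.0, -1.0]]
force: [-0.1, 0.5, -0.0]
width: 0.0721
grip_force: 0.0
```

Emit:
{"op": "send_rows", "data": {
  "plan": [
    [[0,0,0,0,0,0,1],[0,0,0.04,0,0,0,1],[0,0,0.04,0,0,0,1],[0,0,0.025,0,0,0,1],[0,0,0.015,0,0,0,1]]
  ]
}}

```text
time: 4.8
tool_pos: [0.5113, 0.2093, 0.0799]
tcp_rot: [[-0.255, 0.967, -0.001], [0.967, 0.255, -0.0], [-0.0, -0.001, -1.0]]
force: [-0.1, 0.1, 0.4]
width: 0.0854
grip_force: 0.0
```

```bash
python3 - <<'E'
from h import *
s=robot.get_state();print(s["tool_pos"],s["width"],s["force"],s["time"])
im=robot.get_image("side")[:,:,::-1].copy();cv2.imwrite("pics/s6.png",im)
cv2.imwrite("pics/c6.png",cv2.resize(im[160:300,190:370],(720,560),interpolation=2))
E
```

```text
[0.51134131 0.20932103 0.07991153] 0.08537269571619906 [-0.10660062  0.06520922  0.39898463] 4.8
```

View pics/c6.png

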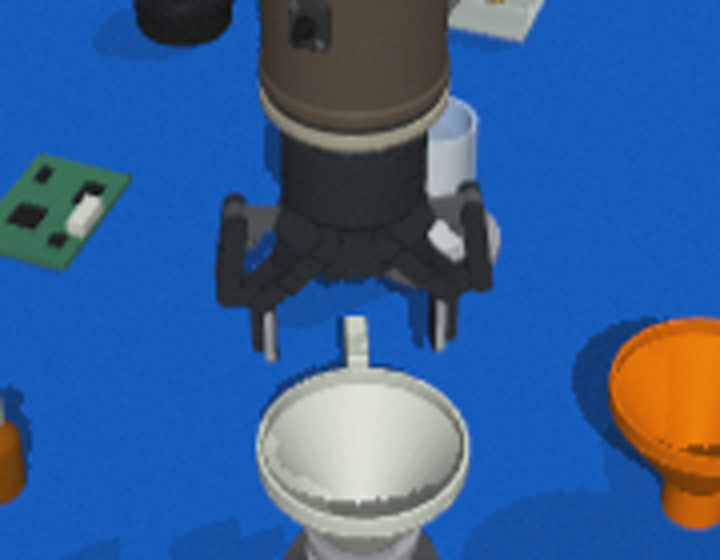

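Crop: the open fingers straddle the tab's column, with tips near (257.5,249) and (300,247) and the tab at (279,240–252). Now I close and read the width.

Emit:
{"op": "send_rows", "data": {
  "plan": [
    [[0,0,0,0,0,0,0],[0,0,0,0,0,0,0],[0,0,0,0,0,0,0],[0,0,0,0,0,0,0],[0,0,0,0,0,0,0]]
  ]
}}

```text
time: 5.35
tool_pos: [0.5118, 0.2095, 0.081]
tcp_rot: [[-0.255, 0.967, 0.0], [0.967, 0.255, 0.0], [0.0, 0.0, -1.0]]
force: [-0.2, 0.0, 0.1]
width: 0.0125
grip_force: 2.5
```

Emit:
{"op": "send_rows", "data": {
  "plan": [
    [[0,0,0,0,0,0,0],[0,0,0,0,0,0,0],[0,0,0,0,0,0,0],[0,0,0,0,0,0,0],[0,0,0,0,0,0,0]]
  ]
}}

```text
time: 5.85
tool_pos: [0.512, 0.2096, 0.0808]
tcp_rot: [[-0.255, 0.967, 0.001], [0.967, 0.255, 0.0], [0.0, 0.001, -1.0]]
force: [4.1, 1.4, 1.2]
width: 0.0108
grip_force: 61.8
```

The tab is held (62 N, about 12 mm wide), so the true pads sit about 30 mm higher than the reading. Now I lift and carry.

Emit:
{"op": "send_rows", "data": {
  "plan": [
    [[0,0,-0.03,0,0,0,0],[0,0,-0.06,0,0,0,0],[0,0,-0.08,0,0,0,0],[0,0,-0.08,0,0,0,0],[0,0,-0.08,0,0,0,0]]
  ],
  "squeeze": 80
}}

```text
time: 6.35
tool_pos: [0.5105, 0.2091, 0.2142]
tcp_rot: [[-0.255, 0.967, -0.002], [0.967, 0.255, -0.001], [-0.0, -0.002, -1.0]]
force: [0.0, 0.7, -2.1]
width: 0.0107
grip_force: 80.9
```

```bash
python3 - <<'E'
from h import *
s=robot.get_state();p=np.array(s["tool_pos"]);print(p,s["width"],s["grip_force"],s["force"])
q=R.from_matrix(s["tcp_rot"])
rows([(p+[0,-.2866,0],q,10)])
E
```

```text
[0.51046939 0.20905103 0.2142323 ] 0.010717770875106999 80.87060451507568 [ 0.00695505  0.68507112 -2.0554096 ]

[-0.069, -0.018, 0.0, 0.0, 0.0, 0.0] 
[-0.069, -0.018, 0.0, 0.0, 0.0, 0.0] 
[-0.069, -0.018, 0.0, 0.0, 0.0, 0.0] 
[-0.069, -0.018, 0.0, 0.0, 0.0, 0.0] 
[-0.069, -0.018, 0.0, 0.0, 0.0, 0.0] 

[-0.069, -0.018, 0.0, 0.0, 0.0, 0.0] 
[-0.069, -0.018, 0.0, 0.0, 0.0, 0.0] 
[-0.069, -0.018, 0.0, 0.0, 0.0, 0.0] 
[-0.069, -0.018, 0.0, 0.0, 0.0, 0.0] 
[-0.069, -0.018, 0.0, 0.0, 0.0, 0.0]
```

Emit:
{"op": "send_rows", "data": {
  "plan": [
    [[-0.04,-0.011,0,0,0,0,0],[-0.07,-0.018,0,0,0,0,0],[-0.08,-0.021,0,0,0,0,0],[-0.09,-0.024,0,0,0,0,0],[-0.09,-0.024,0,0,0,0,0]]
  ]
}}

```text
time: 6.85
tool_pos: [0.5099, 0.0547, 0.2122]
tcp_rot: [[-0.255, 0.967, -0.002], [0.967, 0.255, -0.0], [0.0, -0.002, -1.0]]
force: [0.7, -0.1, -1.0]
width: 0.0104
grip_force: 80.8
```

Emit:
{"op": "send_rows", "data": {
  "plan": [
    [[-0.09,-0.024,0,0,0,0,0],[-0.09,-0.024,0,0,0,0,0],[-0.08,-0.021,0,0,0,0,0],[-0.045,-0.012,0,0,0,0,0],[-0.02,-0.005,0,0,0,0,0]]
  ]
}}

```text
time: 7.35
tool_pos: [0.5099, -0.08, 0.2122]
tcp_rot: [[-0.253, 0.967, -0.002], [0.967, 0.253, 0.0], [0.001, -0.002, -1.0]]
force: [-0.1, 0.0, -0.8]
width: 0.0106
grip_force: 80.8
```

```bash
python3 - <<'E'
from h import *
s=robot.get_state();print(s["tool_pos"],s["width"],s["grip_force"])
im=robot.get_image("side")[:,:,::-1].copy();t=robot.get_image("top")[:,:,::-1].copy();cv2.imwrite("pics/s7.png",im);cv2.imwrite("pics/t7.png",t)
def c(im,x,y,w,h):
    r=cv2.resize(im[y:y+h,x:x+w],(400,500),interpolation=2)
    for k in range(10*((x+9)//10),x+w,10):
        X=int((k-x)*400/w);cv2.line(r,(X,0),(X,6),(0,255,255),1);cv2.putText(r,str(k),(X-10,18),0,.35,(0,255,255),1)
    for k in range(10*((y+9)//10),y+h,10):
        Y=int((k-y)*500/h);cv2.line(r,(0,Y),(6,Y),(0,255,255),1);cv2.putText(r,str(k),(8,Y+4),0,.35,(0,255,255),1)
    return r
cv2.imwrite("pics/c7.png",np.hstack([c(im,248,130,100,125),c(t,240,170,100,125)]))
E
```

```text
[ 0.50994525 -0.07996004  0.2122069 ] 0.010551541983840755 80.83777070045471
```

View pics/c7.png

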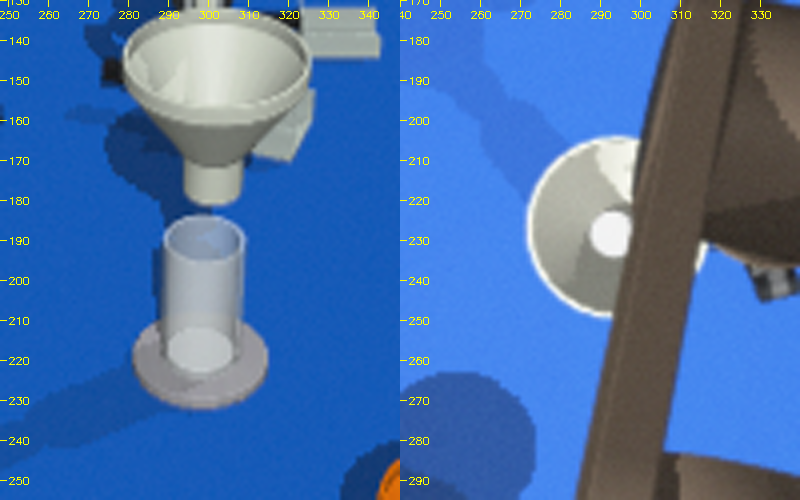

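Crop 7: the funnel hangs upright over the tube. Side view: spout end centre about (301.2,177.3). Top view: rim centre about (294.1,226.8).

```bash
python3 - <<'E'
from h import *
np.set_printoptions(precision=4,suppress=True)
print(at("top",(294.1,226.8),.239),at("side",(301.2,177.3),.1434))
for P in ([.492,-.0026,.1434],[.492,-.0026,.239]):print(proj("side",P),proj("top",P))
t=cv2.imread("pics/t7.png").astype(int)
m=((t.min(2)>95)&(t[:,:,0]-t[:,:,2]<45)).astype(np.uint8);m[:,295:]=0;m[:200]=0;m[255:]=0;m[:,:265]=0
c=max(cv2.findContours(m,0,1)[0],key=len)[:,0];h=c[c[:,0]<293]
f=least_squares(lambda p:np.hypot(h[:,0]-p[0],h[:,1]-p[1])-p[2],[294,227,22],loss="soft_l1");print("circle",f.x,at("top",f.x[:2],.239))
E
```

```text
[ 0.4894 -0.0053  0.239 ] [ 0.487  -0.0023  0.1434]
[[299.2363 177.0187]] [[291.8744 227.4009]]
[[300.4599 144.2157]] [[293.0053 225.7307]]
circle [293.6196 226.4623  21.8718] [ 0.4902 -0.0041  0.239 ]
```

Emit:
{"op": "send_rows", "data": {
  "plan": [
    [[0.001,0.009,0,0,0,0,0],[0,0,0.03,0,0,0,0],[0,0,0.04,0,0,0,0],[0,0,0.04,0,0,0,0],[0,0,0.03,0,0,0,0]]
  ]
}}

```text
time: 7.95
tool_pos: [0.5141, -0.0758, 0.1551]
tcp_rot: [[-0.256, 0.967, -0.001], [0.967, 0.256, 0.0], [0.001, -0.001, -1.0]]
force: [0.2, -0.6, -1.2]
width: 0.0106
grip_force: 80.8
```

Emit:
{"op": "send_rows", "data": {
  "plan": [
    [[0,0,0.015,0,0,0,0],[0,0,0.01,0,0,0,0],[0,0,0.005,0,0,0,0],[0,0,0,0,0,0,0],[0,0,0,0,0,0,0]]
  ]
}}

```text
time: 8.45
tool_pos: [0.515, -0.0769, 0.1451]
tcp_rot: [[-0.255, 0.967, 0.001], [0.967, 0.255, -0.0], [-0.0, 0.001, -1.0]]
force: [-0.0, 0.5, -1.3]
width: 0.0107
grip_force: 80.8
```

Emit:
{"op": "send_rows", "data": {
  "plan": [
    [[0,0,0.005,0,0,0,0],[0,0,0.005,0,0,0,0],[0,0,0,0,0,0,0],[0,0,0,0,0,0,1],[0,0,0,0,0,0,1]]
  ]
}}

```text
time: 8.95
tool_pos: [0.5148, -0.0769, 0.1407]
tcp_rot: [[-0.255, 0.967, 0.0], [0.967, 0.255, -0.0], [-0.0, 0.0, -1.0]]
force: [-0.4, -0.5, 0.1]
width: 0.0387
grip_force: 0.0
```

Emit:
{"op": "send_rows", "data": {
  "plan": [
    [[0,0,0,0,0,0,1],[0,0,0,0,0,0,1],[0,0,-0.03,0,0,0,1],[0,0,-0.05,0,0,0,1],[0,0,-0.1,0,0,0,1]]
  ]
}}

```text
time: 9.45
tool_pos: [0.5132, -0.0765, 0.2123]
tcp_rot: [[-0.255, 0.967, -0.004], [0.967, 0.255, 0.001], [0.002, -0.004, -1.0]]
force: [1.3, -0.2, -0.3]
width: 0.0858
grip_force: 0.0
```

Emit:
{"op": "send_rows", "data": {
  "plan": [
    [[-0.08,0,-0.09,0,0,0,1],[-0.12,0,0,0,0,0,1],[-0.12,0,0,0,0,0,1],[-0.12,0,0,0,0,0,1],[0,0,0,0,0,0,1]]
  ]
}}

```text
time: 9.95
tool_pos: [0.5607, -0.2523, 0.2496]
tcp_rot: [[-0.252, 0.968, 0.002], [0.968, 0.252, -0.002], [-0.003, 0.001, -1.0]]
force: [0.6, -0.6, 0.2]
width: 0.0854
grip_force: 0.0
```

```bash
python3 - <<'E'
from h import *
s=robot.get_state();print(s["tool_pos"],s["joint_positions"])
im=robot.get_image("side")[:,:,::-1].copy();t=robot.get_image("top")[:,:,::-1].copy();cv2.imwrite("pics/s8.png",im);cv2.imwrite("pics/t8.png",t)
def c(im,x,y,w,h):
    r=cv2.resize(im[y:y+h,x:x+w],(400,500),interpolation=2)
    for k in range(10*((x+9)//10),x+w,10):
        X=int((k-x)*400/w);cv2.line(r,(X,0),(X,6),(0,255,255),1);cv2.putText(r,str(k),(X-10,18),0,.35,(0,255,255),1)
    for k in range(10*((y+9)//10),y+h,10):
        Y=int((k-y)*500/h);cv2.line(r,(0,Y),(6,Y),(0,255,255),1);cv2.putText(r,str(k),(8,Y+4),0,.35,(0,255,255),1)
    return r
cv2.imwrite("pics/c8.png",np.hstack([c(im,248,130,100,125),c(t,240,170,100,125)]))
E
```

```text
[ 0.5607022  -0.25227278  0.24958426] [-2.70134586e+01  2.31182578e+01  9.46222827e+01 -6.44672659e-02
  6.21010216e+01 -4.15532839e+01]
```

View pics/c8.png

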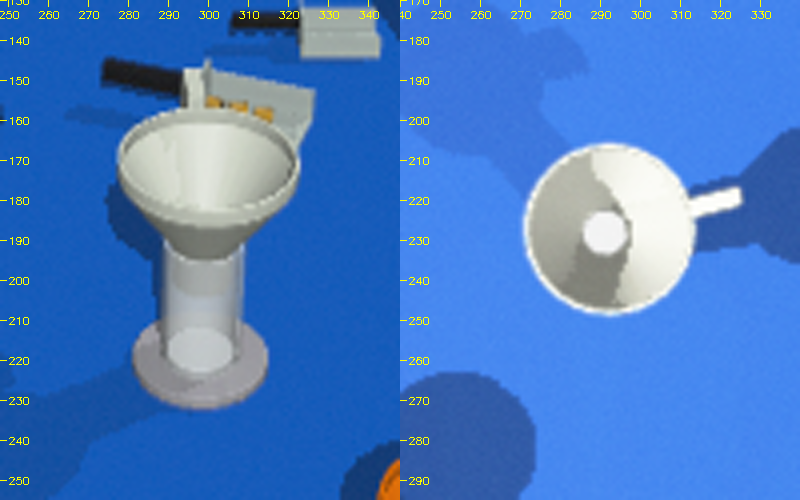

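The funnel is seated and upright: top rim centre (292.4,227.2), tab toward (323,219), scoop untouched at its place. Next comes the scoop.

```bash
python3 - <<'E'
from h import *
print(at("top",(292.4,227.2),.168),at("top",(427,222),.03))
rows([((.5717,-.294,.09),down(170.3),10)])
E
```

```text
[ 0.49148514 -0.00327185  0.168     ] [ 0.52107862 -0.40303277  0.03      ]

[-0.012, 0.0, 0.04, 0.0, -0.0, -0.036] 
[-0.012, -0.001, 0.04, 0.0, -0.0, -0.036] 
[-0.012, -0.003, 0.04, 0.0, -0.0, -0.036] 
[-0.011, -0.004, 0.04, 0.0, -0.0, -0.036] 
[-0.011, -0.005, 0.04, 0.0, -0.0, -0.036] 

[-0.01, -0.006, 0.04, 0.0, -0.0, -0.036] 
[-0.009, -0.008, 0.04, 0.0, -0.0, -0.036] 
[-0.008, -0.009, 0.04, 0.0, -0.0, -0.036] 
[-0.007, -0.009, 0.04, 0.0, -0.0, -0.036] 
[-0.006, -0.01, 0.04, 0.0, -0.0, -0.036]
```

Emit:
{"op": "send_rows", "data": {
  "plan": [
    [[-0.012,0,0.04,0,0,-0.036,1],[-0.012,-0.001,0.04,0,0,-0.036,1],[-0.012,-0.003,0.04,0,0,-0.036,1],[-0.011,-0.004,0.04,0,0,-0.036,1],[-0.011,-0.005,0.04,0,0,-0.036,1]]
  ]
}}

```text
time: 10.55
tool_pos: [0.5656, -0.2688, 0.1688]
tcp_rot: [[-0.737, 0.676, -0.0], [0.676, 0.737, 0.0], [0.0, 0.0, -1.0]]
force: [0.2, 0.1, -1.3]
width: 0.0856
grip_force: 0.0
```

Emit:
{"op": "send_rows", "data": {
  "plan": [
    [[-0.01,-0.006,0.04,0,0,-0.036,1],[-0.009,-0.008,0.04,0,0,-0.036,1],[-0.008,-0.009,0.04,0,0,-0.036,1],[-0.007,-0.009,0.04,0,0,-0.036,1],[-0.006,-0.01,0.04,0,0,-0.036,1]]
  ]
}}

```text
time: 11.05
tool_pos: [0.5714, -0.2917, 0.0888]
tcp_rot: [[-0.985, 0.175, -0.0], [0.175, 0.985, 0.0], [0.0, 0.0, -1.0]]
force: [0.9, 0.1, -0.3]
width: 0.0856
grip_force: 0.0
```

Emit:
{"op": "send_rows", "data": {
  "plan": [
    [[0,0,0,0,0,0,1],[0,0,0.06,0,0,0,1],[0,0,0.06,0,0,0,1],[0,0,0.03,0,0,0,1],[0,0,0,0,0,0,1]]
  ]
}}

```text
time: 11.55
tool_pos: [0.5706, -0.292, 0.0281]
tcp_rot: [[-0.983, 0.183, -0.002], [0.183, 0.983, 0.001], [0.002, 0.001, -1.0]]
force: [-0.3, 0.5, 0.4]
width: 0.0853
grip_force: 0.0
```

```bash
python3 - <<'E'
from h import *
s=robot.get_state();p=s["tool_pos"];print(p,s["force"])
im=robot.get_image("side")[:,:,::-1].copy();cv2.imwrite("pics/s9.png",im)
g=cv2.cvtColor(im,6)
q=np.array(p);print("nominal tips",proj("side",[q-[0,0,.012]-[-.007,-.0425,0],q-[0,0,.012]+[-.007,-.0425,0]]),"+30",proj("side",q+[0,0,.018]))
print("grip pt",proj("side",[.5717,-.294,.03]))
o=cv2.imread("pics/side0.png");d=np.abs(im.astype(int)-o).max(2)>40
for y in range(120,170,2):print(y,"".join(".#"[int(v)] for v in d[y,250:310]))
rows([((.5717,-.294,.01),down(170.3),5)])
E
```

```text
[ 0.57061789 -0.29199128  0.02810126] [-0.32000701  0.51191849  0.44532739]
nominal tips [[280.98392172 160.93572271]
 [289.77595815 146.37407649]] +30 [[285.59971779 145.24800202]]
grip pt [[285.28276419 149.32014224]]
120 ...................##############################...........
122 .....................##########################.............
124 ......................#########################.............
126 ......................########################..............
128 ......................########################..............
130 .......................#######################..............
132 .........................#####################..............
134 .........................####################...............
136 ........................#####################...............
138 .......................####################.................
140 .......................#####################................
142 .......................#############........................
144 .......................##..#########........................
146 ...............................
[... 249 characters left out ...]
.......##..............#######..........
156 ...........................................#######..........
158 .....................................#######.....##.##.#####
160 .................................###########...##...........
162 ..............................##############################
164 ............................################################
166 ...........................#################################
168 ...........................#################################

[-0.0, -0.001, 0.01, 0.0, -0.0, -0.001] 
[-0.0, -0.001, 0.01, 0.0, -0.0, -0.001] 
[-0.0, -0.001, 0.01, 0.0, -0.0, -0.001] 
[-0.0, -0.001, 0.01, 0.0, -0.0, -0.001] 
[-0.0, -0.001, 0.01, 0.0, -0.0, -0.001]
```

Emit:
{"op": "send_rows", "data": {
  "plan": [
    [[0,-0.001,0.01,0,0,0,1],[0,-0.001,0.01,0,0,0,1],[0,-0.001,0.01,0,0,0,1],[0,-0.001,0.01,0,0,0,1],[0,-0.001,0.01,0,0,0,1]]
  ]
}}

```text
time: 12.1
tool_pos: [0.5709, -0.2952, 0.0084]
tcp_rot: [[-0.983, 0.181, 0.0], [0.181, 0.983, -0.0], [-0.0, -0.0, -1.0]]
force: [-0.2, -0.3, 0.2]
width: 0.0855
grip_force: 0.0
```

Emit:
{"op": "send_rows", "data": {
  "plan": [
    [[0,0,0,0,0,0,0],[0,0,0,0,0,0,0],[0,0,0,0,0,0,0],[0,0,0,0,0,0,0],[0,0,0,0,0,0,0]]
  ],
  "squeeze": 80
}}

```text
time: 12.6
tool_pos: [0.571, -0.2951, 0.0089]
tcp_rot: [[-0.983, 0.181, 0.0], [0.181, 0.983, -0.0], [-0.0, -0.0, -1.0]]
force: [-0.2, 2.1, 5.7]
width: 0.0124
grip_force: 54.5
```

Emit:
{"op": "send_rows", "data": {
  "plan": [
    [[0,0,0,0,0,0,0],[0,0,0,0,0,0,0],[0,0,0,0,0,0,0],[0,0,0,0,0,0,0],[0,0,0,0,0,0,0]]
  ]
}}

```text
time: 13.1
tool_pos: [0.5711, -0.2951, 0.0089]
tcp_rot: [[-0.983, 0.181, 0.0], [0.181, 0.983, -0.0], [-0.0, -0.0, -1.0]]
force: [-0.3, 0.6, 6.2]
width: 0.0121
grip_force: 78.6
```

The scoop handle is held (79 N). I lift gently with ramps so nothing slides out of the open mouth.

Emit:
{"op": "send_rows", "data": {
  "plan": [
    [[0,0,-0.005,0,0,0,0],[0,0,-0.01,0,0,0,0],[0,0,-0.02,0,0,0,0],[0,0,-0.035,0,0,0,0],[0,0,-0.05,0,0,0,0]]
  ],
  "squeeze": 100
}}

```text
time: 13.6
tool_pos: [0.5705, -0.2949, 0.0574]
tcp_rot: [[-0.983, 0.181, -0.001], [0.181, 0.983, 0.001], [0.001, 0.0, -1.0]]
force: [-0.3, 0.0, -3.0]
width: 0.0116
grip_force: 98.4
```

Emit:
{"op": "send_rows", "data": {
  "plan": [
    [[0,0,-0.06,0,0,0,0],[0,0,-0.06,0,0,0,0],[0,0,-0.06,0,0,0,0],[0,0,-0.06,0,0,0,0],[0,0,-0.06,0,0,0,0]]
  ]
}}

```text
time: 14.1
tool_pos: [0.5708, -0.2951, 0.179]
tcp_rot: [[-0.983, 0.181, 0.001], [0.181, 0.983, -0.0], [-0.001, -0.0, -1.0]]
force: [0.6, -0.5, -2.8]
width: 0.0115
grip_force: 98.4
```

Emit:
{"op": "send_rows", "data": {
  "plan": [
    [[0,0,-0.055,0,0,0,0],[0,0,-0.04,0,0,0,0],[0,0,-0.025,0,0,0,0],[0,0,-0.01,0,0,0,0],[0,0,0,0,0,0,0]]
  ]
}}

```text
time: 14.6
tool_pos: [0.5709, -0.2951, 0.2291]
tcp_rot: [[-0.983, 0.181, 0.0], [0.181, 0.983, -0.0], [-0.0, -0.0, -1.0]]
force: [0.5, -0.1, -2.0]
width: 0.0114
grip_force: 98.4
```

```bash
python3 - <<'E'
from h import *
s=robot.get_state();p=s["tool_pos"];print(p,s["grip_force"],s["force"],s["ft_torque"])
im=robot.get_image("side")[:,:,::-1].copy();cv2.imwrite("pics/s10.png",im)
hsv=cv2.cvtColor(im,40);m=((hsv[:,:,0]>10)&(hsv[:,:,0]<26)&(hsv[:,:,1]>120)&(hsv[:,:,2]>110)).astype(np.uint8)
n,_,st,ce=cv2.connectedComponentsWithStats(m)
print([(c.round(0).tolist(),int(a[4])) for c,a in zip(ce[1:],st[1:]) if a[4]>5])
rows([((.466,-.1487,.229),down(80),20)])
E
```

```text
[ 0.5709191  -0.29509044  0.22911636] 98.39709877967834 [ 0.4727342  -0.11706809 -2.00118192] [-0.00096639 -0.16216208  0.05767759]
[([348.0, 21.0], 3017), ([393.0, 13.0], 13), ([399.0, 39.0], 328), ([188.0, 80.0], 503), ([303.0, 90.0], 7), ([311.0, 91.0], 9), ([317.0, 92.0], 9), ([235.0, 153.0], 170), ([368.0, 263.0], 1871), ([188.0, 275.0], 162), ([247.0, 352.0], 2563)]

[0.016, 0.016, -0.0, -0.0, -0.0, 0.025] 
[0.017, 0.014, -0.0, -0.0, -0.0, 0.025] 
[0.018, 0.013, -0.0, -0.0, -0.0, 0.025] 
[0.019, 0.011, -0.0, -0.0, -0.0, 0.025] 
[0.02, 0.01, -0.0, -0.0, -0.0, 0.025] 

[0.021, 0.008, -0.0, -0.0, -0.0, 0.025] 
[0.021, 0.007, -0.0, -0.0, -0.0, 0.025] 
[0.022, 0.005, -0.0, -0.0, -0.0, 0.025] 
[0.022, 0.003, -0.0, -0.0, -0.0, 0.025] 
[0.022, 0.001, -0.0, -0.0, -0.0, 0.025] 

[0.022, -0.0, -0.0, -0.0, -0.0, 0.025] 
[0.022, -0.002, -0.0, -0.0, -0.0, 0.025] 
[0.022, -0.004, -0.0, -0.0, -0.0, 0.025] 
[0.022, -0.006, -0.0, -0.0, -0.0, 0.025] 
[0.021, -0.007, -0.0, -0.0, -0.0, 0.025] 

[0.021, -0.009, -0.0, -0.0, -0.0, 0.025] 
[0.02, -0.01, -0.0, -0.0, -0.0, 0.025] 
[0.019, -0.012, -0.0, -0.0, -0.0, 0.025] 
[0.018, -0.013, -0.0, -0.0, -0.0, 0.025] 
[0.017, -0.015, -0.0, -0.0, -0.0, 0.025]
```

Emit:
{"op": "send_rows", "data": {
  "plan": [
    [[0.016,0.016,0,0,0,0.025,0],[0.017,0.014,0,0,0,0.025,0],[0.018,0.013,0,0,0,0.025,0],[0.019,0.011,0,0,0,0.025,0],[0.02,0.01,0,0,0,0.025,0]]
  ]
}}

```text
time: 15.15
tool_pos: [0.5446, -0.2582, 0.2275]
tcp_rot: [[-0.837, 0.547, -0.002], [0.547, 0.837, 0.001], [0.002, -0.0, -1.0]]
force: [0.1, -0.4, -2.2]
width: 0.0115
grip_force: 98.4
```

Emit:
{"op": "send_rows", "data": {
  "plan": [
    [[0.021,0.008,0,0,0,0.025,0],[0.021,0.007,0,0,0,0.025,0],[0.022,0.005,0,0,0,0.025,0],[0.022,0.003,0,0,0,0.025,0],[0.022,0.001,0,0,0,0.025,0]]
  ]
}}

```text
time: 15.65
tool_pos: [0.5186, -0.2219, 0.2276]
tcp_rot: [[-0.565, 0.825, -0.002], [0.825, 0.565, 0.001], [0.002, -0.001, -1.0]]
force: [-0.6, 0.6, -2.8]
width: 0.0114
grip_force: 98.4
```

Emit:
{"op": "send_rows", "data": {
  "plan": [
    [[0.022,0,0,0,0,0.025,0],[0.022,-0.002,0,0,0,0.025,0],[0.022,-0.004,0,0,0,0.025,0],[0.022,-0.006,0,0,0,0.025,0],[0.021,-0.007,0,0,0,0.025,0]]
  ]
}}

```text
time: 16.15
tool_pos: [0.4928, -0.1857, 0.2277]
tcp_rot: [[-0.206, 0.979, -0.002], [0.979, 0.206, 0.001], [0.001, -0.002, -1.0]]
force: [0.1, 0.1, -1.8]
width: 0.0116
grip_force: 98.4
```

Emit:
{"op": "send_rows", "data": {
  "plan": [
    [[0.021,-0.009,0,0,0,0.025,0],[0.02,-0.01,0,0,0,0.025,0],[0.019,-0.012,0,0,0,0.025,0],[0.018,-0.013,0,0,0,0.025,0],[0.01,-0.008,0,0,0,0.015,0]]
  ]
}}

```text
time: 16.65
tool_pos: [0.4693, -0.1516, 0.2278]
tcp_rot: [[0.153, 0.988, -0.002], [0.988, -0.153, 0.001], [0.0, -0.002, -1.0]]
force: [0.5, -0.1, -1.6]
width: 0.0118
grip_force: 98.4
```

```bash
cat >> h.py <<'E'
U=np.array([np.cos(np.radians(-100)),np.sin(np.radians(-100)),0]);AX=np.array([.4917,-.003,0])
def pose(th,off,mz):  # tilt deg, mouth offset along U from tube axis (m), mouth height -> reading TCP (tool-length offset .03)
    q=down(80)*R.from_rotvec([0,-np.radians(th),0]);Rs=q.as_matrix()*[-1,1,-1]  # scoop axes
    g=AX+U*off+[0,0,mz]+Rs@[.123,0,.027]
    return g+.026*q.as_matrix()[:,2],q
E
python3 - <<'E'
from h import *
s=robot.get_state();p=s["tool_pos"];print(p,s["grip_force"],s["joint_positions"])
im=robot.get_image("side")[:,:,::-1].copy();cv2.imwrite("pics/s11.png",im)
hsv=cv2.cvtColor(im,40);m=((hsv[:,:,0]>10)&(hsv[:,:,0]<26)&(hsv[:,:,1]>120)&(hsv[:,:,2]>110)).astype(np.uint8)
n,_,st,ce=cv2.connectedComponentsWithStats(m)
print([(c.round(0).tolist(),int(a[4])) for c,a in zip(ce[1:],st[1:]) if a[4]>3])
for th in(0,24,60):print(th,pose(th,.025,.2)[0],pose(th,.025,.2)[1].as_matrix().round(2).tolist())
print(proj("side",AX+[0,0,.2]+U*.025))
rows([(*pose(0,.025,.2),3),(*pose(12,.028,.2),4),(*pose(24,.028,.2),3)])
E
```

```text
[ 0.46926235 -0.15164087  0.22780133] 98.395836353302 [-2.14299084e+01  1.46425217e+01  1.11092124e+02 -1.15242857e-03
  5.43813372e+01 -1.26125412e+01]
[([363.0, 21.0], 1703), ([430.0, 28.0], 2398), ([394.0, 13.0], 12), ([188.0, 80.0], 505), ([306.0, 130.0], 56), ([315.0, 131.0], 58), ([235.0, 153.0], 169), ([368.0, 263.0], 1862), ([188.0, 275.0], 150), ([247.0, 351.0], 2514)]
0 [ 0.46600007 -0.14875155  0.201     ] [[0.17, 0.98, 0.0], [0.98, -0.17, 0.0], [0.0, 0.0, -1.0]]
24 [ 0.46791726 -0.13787863  0.25094215] [[0.16, 0.98, -0.07], [0.9, -0.17, -0.4], [-0.41, 0.0, -0.91]]
60 [ 0.47682982 -0.087333    0.30702112] [[0.09, 0.98, -0.15], [0.49, -0.17, -0.85], [-0.87, -0.0, -0.5]]
[[303.20386633 152.53380924]]

[0.002, -0.003, 0.022, -0.0, -0.0, 0.002] 
[0.002, -0.003, 0.022, -0.0, -0.0, 0.002] 
[0.002, -0.003, 0.022, -0.0, -0.0, 0.002] 
[-0.0, 0.0, -0.016, -0.0, -0.017, -0.0] 
[-0.001, -0.0, -0.016, 0.0, -0.017, 0.0] 

[-0.002, -0.0, -0.016, 0.0, -0.017, 0.0] 
[-0.003, 0.0, -0.016, -0.0, -0.017, 0.0] 
[0.002, 0.0, -0.021, -0.0, -0.022, -0.0] 
[0.001, -0.0, -0.021, -0.0, -0.022, 0.0] 
[-0.001, 0.0, -0.021, -0.0, -0.022, 0.0]
```

```bash
python3 - <<'E'
from h import *
rows([(*pose(0,.02,.202),5),(*pose(12,.02,.188),5),(*pose(22,.02,.185),5)])
E
```

```text
[0.004, -0.002, 0.012, -0.0, -0.0, 0.001] 
[0.003, -0.002, 0.012, -0.0, -0.0, 0.001] 
[0.003, -0.002, 0.012, -0.0, -0.0, 0.001] 
[0.003, -0.002, 0.012, -0.0, -0.0, 0.001] 
[0.003, -0.002, 0.012, -0.0, -0.0, 0.001] 

[0.001, 0.0, -0.006, 0.0, -0.013, -0.0] 
[0.001, -0.0, -0.006, 0.0, -0.013, 0.0] 
[0.001, 0.0, -0.006, -0.0, -0.013, -0.0] 
[0.001, -0.0, -0.006, 0.0, -0.013, 0.0] 
[0.0, 0.0, -0.006, -0.0, -0.013, 0.0] 

[0.001, 0.0, -0.009, -0.0, -0.011, -0.0] 
[0.001, -0.0, -0.009, 0.0, -0.011, 0.0] 
[0.001, 0.0, -0.009, 0.0, -0.011, 0.0] 
[0.0, -0.0, -0.009, 0.0, -0.011, 0.0] 
[0.0, 0.0, -0.009, 0.0, -0.011, -0.0]
```

Emit:
{"op": "send_rows", "data": {
  "plan": [
    [[0.004,-0.002,0.012,0,0,0.001,0],[0.003,-0.002,0.012,0,0,0.001,0],[0.003,-0.002,0.012,0,0,0.001,0],[0.003,-0.002,0.012,0,0,0.001,0],[0.003,-0.002,0.012,0,0,0.001,0]]
  ]
}}

```text
time: 17.2
tool_pos: [0.4673, -0.1453, 0.2041]
tcp_rot: [[0.166, 0.986, -0.0], [0.986, -0.166, 0.0], [0.0, -0.0, -1.0]]
force: [0.9, -0.1, -2.5]
width: 0.0116
grip_force: 98.4
```

Emit:
{"op": "send_rows", "data": {
  "plan": [
    [[0.001,0,-0.006,0,-0.013,0,0],[0.001,0,-0.006,0,-0.013,0,0],[0.001,0,-0.006,0,-0.013,0,0],[0.001,0,-0.006,0,-0.013,0,0],[0,0,-0.006,0,-0.013,0,0]]
  ]
}}

```text
time: 17.7
tool_pos: [0.4678, -0.1428, 0.2164]
tcp_rot: [[0.162, 0.986, -0.034], [0.965, -0.166, -0.201], [-0.204, 0.0, -0.979]]
force: [0.4, -0.1, -3.1]
width: 0.012
grip_force: 98.4
```

Emit:
{"op": "send_rows", "data": {
  "plan": [
    [[0.001,0,-0.009,0,-0.011,0,0],[0.001,0,-0.009,0,-0.011,0,0],[0.001,0,-0.009,0,-0.011,0,0],[0,0,-0.009,0,-0.011,0,0],[0,0,-0.009,0,-0.011,0,0]]
  ]
}}

```text
time: 18.2
tool_pos: [0.4689, -0.1367, 0.2335]
tcp_rot: [[0.154, 0.986, -0.061], [0.917, -0.166, -0.364], [-0.369, 0.0, -0.929]]
force: [-0.2, 0.7, -3.0]
width: 0.0114
grip_force: 98.4
```

```bash
python3 - <<'E'
from h import *
s=robot.get_state();p=s["tool_pos"];print(p,pose(22,.02,.185)[0],s["grip_force"],s["joint_positions"],s["force"])
im=robot.get_image("side")[:,:,::-1].copy();cv2.imwrite("pics/s12.png",im)
t=robot.get_image("top")[:,:,::-1].copy();cv2.imwrite("pics/t12.png",t)
Rs=pose(22,0,0)[1].as_matrix()*[-1,1,-1]
for y in(-.03,.03):
  for x,z in((0,0),(0,.025)):
    P=AX+U*.02+[0,0,.185]+Rs@[x,y,z];print(y,z,proj("side",P),proj("top",P))
hsv=cv2.cvtColor(im,40);m=((hsv[:,:,0]>10)&(hsv[:,:,0]<26)&(hsv[:,:,1]>120)&(hsv[:,:,2]>110)).astype(np.uint8)
n,_,st,ce=cv2.connectedComponentsWithStats(m)
print([(c.round(0).tolist(),int(a[4])) for c,a in zip(ce[1:],st[1:]) if a[4]>3])
def c(im,x,y,w,h):
    r=cv2.resize(im[y:y+h,x:x+w],(400,500),interpolation=2)
    for k in range(10*((x+9)//10),x+w,10):
        X=int((k-x)*400/w);cv2.line(r,(X,0),(X,6),(0,255,255),1);cv2.putText(r,str(k),(X-10,18),0,.35,(0,255,255),1)
    for k in range(10*((y+9)//10),y+h,10):
        Y=int((k-y)*500/h);cv2.line(r,(0,Y),(6,Y),(0,255,255),1);cv2.putText(r,str(k),(8,Y+4),0,.35,(0,255,255),1)
    return r
cv2.imwrite("pics/c12.png",np.hstack([c(im,248,90,100,125),c(t,260,180,100,125)]))
E
```

```text
[ 0.46887298 -0.13673257  0.23346655] [ 0.46848862 -0.13463827  0.23200379] 98.4255051612854 [ -3.29475237  16.0003896  112.73515406 -26.07533323  56.60681016
  21.78048584] [-0.16338363  0.67331438 -3.03266995]
-0.03 0 [[314.09128486 161.08313927]] [[297.88963384 239.77091463]]
-0.03 0.025 [[313.4491961  155.13730244]] [[294.63622542 238.91749088]]
0.03 0 [[290.80432179 156.37970521]] [[302.31769943 216.94458545]]
0.03 0.025 [[289.76962219 150.42386185]] [[299.17175102 215.61321161]]
[([363.0, 25.0], 1512), ([448.0, 26.0], 4114), ([394.0, 13.0], 12), ([188.0, 80.0], 505), ([308.0, 131.0], 20), ([317.0, 133.0], 20), ([306.0, 137.0], 22), ([313.0, 143.0], 42), ([304.0, 144.0], 21), ([235.0, 153.0], 169), ([368.0, 263.0], 1851), ([188.0, 274.0], 143), ([247.0, 351.0], 2501)]
```

View pics/c12.png

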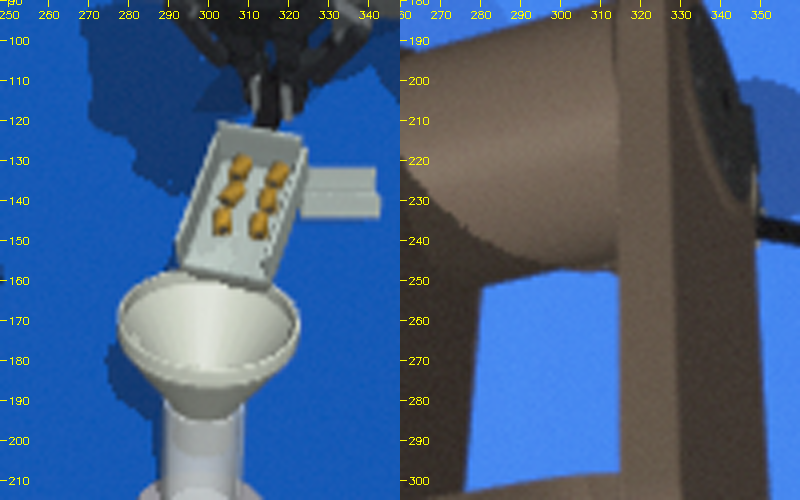

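Last crop: all six standoffs are still in the pan. The mouth corners show at (293,157) and (315,162), predicted (291,156) and (314,161), so the tool-length correction holds and about +3 mm of x is needed. Next I lower the mouth just inside the rim and tilt on.

```bash
sed -i 's/AX=np.array(\[.4917,/AX=np.array([.4947,/' h.py; python3 - <<'E'
from h import *
rows([(*pose(22,.022,.163),5),(*pose(62,.022,.163),15)])
E
```

```text
[0.004, 0.001, 0.011, 0.0, -0.0, 0.001] 
[0.004, 0.001, 0.011, 0.0, -0.0, 0.001] 
[0.004, 0.001, 0.011, 0.0, -0.0, 0.001] 
[0.004, 0.001, 0.011, 0.0, -0.0, 0.001] 
[0.004, 0.001, 0.011, 0.0, -0.0, 0.001] 

[0.005, 0.0, -0.013, 0.0, -0.015, -0.0] 
[0.004, 0.0, -0.013, -0.0, -0.015, 0.0] 
[0.004, -0.0, -0.014, -0.0, -0.015, -0.0] 
[0.003, 0.0, -0.014, 0.0, -0.015, -0.0] 
[0.002, 0.0, -0.014, 0.0, -0.015, 0.0] 

[0.002, 0.0, -0.014, 0.0, -0.015, 0.0] 
[0.001, 0.0, -0.014, -0.0, -0.015, -0.0] 
[0.0, -0.0, -0.014, 0.0, -0.015, 0.0] 
[-0.0, 0.0, -0.014, 0.0, -0.015, -0.0] 
[-0.001, 0.0, -0.014, -0.0, -0.015, 0.0] 

[-0.002, 0.0, -0.014, 0.0, -0.015, -0.0] 
[-0.002, 0.0, -0.014, 0.0, -0.015, 0.0] 
[-0.003, -0.0, -0.014, 0.0, -0.015, 0.0] 
[-0.003, 0.0, -0.014, 0.0, -0.015, 0.0] 
[-0.004, 0.0, -0.013, 0.0, -0.015, 0.0]
```

Emit:
{"op": "send_rows", "data": {
  "plan": [
    [[0.004,0.001,0.011,0,0,0.001,0],[0.004,0.001,0.011,0,0,0.001,0],[0.004,0.001,0.011,0,0,0.001,0],[0.004,0.001,0.011,0,0,0.001,0],[0.004,0.001,0.011,0,0,0.001,0]]
  ]
}}

```text
time: 18.8
tool_pos: [0.4709, -0.1384, 0.2102]
tcp_rot: [[0.17, 0.984, -0.061], [0.914, -0.181, -0.363], [-0.368, 0.007, -0.93]]
force: [-2.3, -4.2, 15.1]
width: 0.0116
grip_force: 100.6
```

Emit:
{"op": "send_rows", "data": {
  "plan": [
    [[0.005,0,-0.013,0,-0.015,0,0],[0.004,0,-0.013,0,-0.015,0,0],[0.004,0,-0.014,0,-0.015,0,0],[0.003,0,-0.014,0,-0.015,0,0],[0.002,0,-0.014,0,-0.015,0,0]]
  ]
}}

```text
time: 19.3
tool_pos: [0.4742, -0.1192, 0.2312]
tcp_rot: [[0.151, 0.984, -0.099], [0.803, -0.18, -0.568], [-0.576, 0.006, -0.817]]
force: [-0.4, 0.3, -1.2]
width: 0.0116
grip_force: 98.5
```

```bash
cat >> h.py <<'E'
def brass(n="side"):
    im=robot.get_image(n)[:,:,::-1].copy();hsv=cv2.cvtColor(im,40)
    m=((hsv[:,:,0]>10)&(hsv[:,:,0]<26)&(hsv[:,:,1]>90)&(hsv[:,:,2]>90)).astype(np.uint8)
    n,_,st,ce=cv2.connectedComponentsWithStats(m)
    print([(c.round(0).tolist(),int(a[4])) for c,a in zip(ce[1:],st[1:]) if a[4]>3 and 250<c[0]<360 and 90<c[1]<240]);return im
def st():
    s=robot.get_state();print(s["time"],np.round(s["tool_pos"],4),np.round(s["force"],1),round(s["grip_force"],1),np.round(s["joint_positions"],0))
E
python3 - <<'E'
from h import *
st();print(pose(37,.022,.163)[0]);brass();st()
E
```

```text
19.3 [ 0.4742 -0.1192  0.2312] [-0.4  0.3 -1.2] 98.5 [  7.  22. 112. -38.  64.  40.]
[ 0.47392641 -0.1208129   0.23782188]
[([305.0, 138.0], 27), ([314.0, 140.0], 28), ([303.0, 145.0], 25), ([310.0, 150.0], 47), ([300.0, 153.0], 23)]
19.35 [ 0.4744 -0.1185  0.2311] [ 0.5  2.1 -3.8] 98.5 [  8.  22. 112. -38.  64.  40.]
```

```bash
python3 - <<'E'
from h import *
a=cv2.imread("pics/s8.png");b=robot.get_image("side")[:,:,::-1].copy()
d=np.abs(a.astype(int)-b).max(2)>35
for y in range(148,200,3):print(y,"".join(".#"[int(v)] for v in d[y,262:340]))
rows([(*pose(40,.022,.165),3),(*pose(64,.022,.165),12)])
E
```

```text
148 ...........########################...####################....................
151 ...........#####################.#..###.........#####..#######................
154 .........................######....###.#.#...#####....###########.............
157 ..........................######....#####..##...######.##########.............
160 .............................##.....................#.##########..............
163 ..................#.......#####..#########.......#.#.....######...............
166 ................#..............###########......#####.....#.#.................
169 ................#.........................##########........#.................
172 ................#.#........................................##.................
175 ..............#...##..#.................................###.#.................
178 ............#....##...............................#.#..#..##..................
181 ............#.......####............##................####....................
184 ..........................############################........................
187 ..............#..
[... 315 characters left out ...]
..............................................................................

[-0.006, 0.0, -0.011, 0.0, -0.009, -0.001] 
[-0.006, 0.0, -0.01, 0.0, -0.009, -0.001] 
[-0.006, 0.0, -0.01, 0.0, -0.009, -0.001] 
[0.002, 0.0, -0.01, 0.0, -0.011, -0.0] 
[0.002, -0.0, -0.01, 0.0, -0.011, 0.0] 

[0.002, 0.0, -0.011, -0.0, -0.011, -0.0] 
[0.001, 0.0, -0.011, 0.0, -0.011, 0.0] 
[0.001, -0.0, -0.011, 0.0, -0.011, -0.0] 
[0.0, 0.0, -0.011, -0.0, -0.011, -0.0] 
[0.0, 0.0, -0.011, 0.0, -0.011, 0.0] 

[-0.0, -0.0, -0.011, 0.0, -0.011, 0.0] 
[-0.001, 0.0, -0.011, -0.0, -0.011, -0.0] 
[-0.001, 0.0, -0.011, 0.0, -0.011, 0.0] 
[-0.001, -0.0, -0.011, 0.0, -0.011, 0.0] 
[-0.002, 0.0, -0.011, 0.0, -0.011, -0.0]
```

Emit:
{"op": "send_rows", "data": {
  "plan": [
    [[-0.006,0,-0.011,0,-0.009,-0.001,0],[-0.006,0,-0.01,0,-0.009,-0.001,0],[-0.006,0,-0.01,0,-0.009,-0.001,0],[0.002,0,-0.01,0,-0.011,0,0],[0.002,0,-0.01,0,-0.011,0,0]]
  ]
}}

```text
time: 19.9
tool_pos: [0.4754, -0.1113, 0.2508]
tcp_rot: [[0.125, 0.985, -0.12], [0.708, -0.173, -0.685], [-0.696, 0.001, -0.719]]
force: [0.9, 0.4, -1.3]
width: 0.0114
grip_force: 98.6
```

```bash
python3 - <<'E'
from h import *
st();print(pose(44,.022,.165)[0])
a=cv2.imread("pics/s8.png");b=brass()
d=np.abs(a.astype(int)-b).max(2)>35
for y in range(151,197,3):print(y,"".join(".#"[int(v)] for v in d[y,262:340]))
E
```

```text
19.9 [ 0.4754 -0.1113  0.2508] [ 0.9  0.4 -1.3] 98.6 [ 13.  25. 110. -42.  72.  46.]
[ 0.47563618 -0.11111627  0.25116232]
[]
151 .##########........#############.#...###......#......#########................
154 .#####################...##.###.#....#####...#......#.###########.............
157 ....############..........######...........#####.#####.##########.............
160 ...........................####.....................#.##########..............
163 ..................#............##########........#.......######...............
166 ................#...........................#########......##.................
169 ............................................................#.................
172 ................#..........................................##.................
175 ..............#...##....................................##..#.................
178 ............#....#.................................#.###..##..................
181 ............#........##.............#.................####....................
184 ..........................########..........##########........................
187 ..................................................#...........................
190 .................#.............................#..............................
193 .....................#........................................................
196 ..............................................................................
```

The pan is empty. Now I check whether the pieces reached the tube.

Emit:
{"op": "send_rows", "data": {
  "plan": [
    [[0.002,0,-0.01,0,-0.011,0,0],[0.002,0,-0.011,0,-0.011,0,0],[0.001,0,-0.011,0,-0.011,0,0],[0.001,0,-0.011,0,-0.011,0,0],[0,0,-0.011,0,-0.011,0,0]]
  ]
}}

```text
time: 20.45
tool_pos: [0.4785, -0.0935, 0.2633]
tcp_rot: [[0.101, 0.985, -0.14], [0.579, -0.173, -0.797], [-0.809, -0.0, -0.588]]
force: [-0.2, 0.7, -1.3]
width: 0.0119
grip_force: 98.6
```

```bash
python3 - <<'E'
from h import *
st()
a=cv2.imread("pics/s8.png").astype(int);b=brass();cv2.imwrite("pics/s13.png",b);b=b.astype(int)
print("tube cols R-B now / before")
for y in range(188,232,3):print(y,(b[y,284:314:2,2]-b[y,284:314:2,0]).tolist(),(a[y,290:308:6,2]-a[y,290:308:6,0]).tolist())
w=b[:,:,2]-b[:,:,0]>25
ys,xs=np.nonzero(w[100:260,230:345]);print(list(zip(xs+230,ys+100))[::6])
t=robot.get_image("top")[:,:,::-1].astype(int);w=t[:,:,2]-t[:,:,0]>60;t8=cv2.imread("pics/t8.png").astype(int);w8=t8[:,:,2]-t8[:,:,0]>60
ys,xs=np.nonzero(w&~w8);print(list(zip(xs,ys))[::8])
E
```

```text
20.45 [ 0.4785 -0.0935  0.2633] [-0.2  0.7 -1.3] 98.6 [ 19.  30. 108. -46.  80.  53.]
[]
tube cols R-B now / before
188 [-98, -95, -34, 3, 4, 4, 6, 5, 4, 4, 5, 4, 5, -54, -159] [1, 3, 3]
191 [-96, -98, -65, -26, 3, 4, 4, 5, 4, 4, 5, 5, -49, -160, -167] [-27, 3, 4]
194 [-148, -97, -65, -15, -2, 0, 3, 4, 5, 4, 0, -17, -52, -159, -161] [-16, 2, 5]
197 [-165, -97, -65, -15, -3, -4, -6, -2, -3, -4, -3, -21, -52, -163, -159] [-16, -5, -6]
200 [-163, -99, -65, -15, -4, -5, -5, -4, -3, -3, -5, -20, -52, -161, -162] [-16, -5, -5]
203 [-162, -99, -48, -17, -15, -7, -4, -3, -3, -5, -11, -23, -52, -164, -166] [-15, -5, -8]
206 [-159, -165, -50, -16, -16, -17, -17, -18, -16, -17, -14, -20, -78, -162, -163] [-15, -18, -16]
209 [-162, -159, -39, -7, -2, 12, -3, -8, -7, -7, -6, -11, -96, -162, -164] [-9, -8, -7]
212 [-28, -7, -3, 8, 14, 13, 12, 13, -2, 13, 13, 5, -5, -16, -156] [-6, -8, -6]
215 [-5, -4, -5, 1, 15, 13, 0, -1, 2, 6, 10, -6, -4, -6, -3] [-9, -6, -7]
218 [-5, -5, -4, -6, -6, 2, 12, 8, 6, 13, 14, -5, -5, -5, -5] [-8, -7, -6]
221 [-5, -5, -4, -5, -6, -4, 6, 5, -5, -1, -6, -5, -5, -5, -6] 
[... 717 characters left out ...]
int64(234), np.int64(153)), (np.int64(240), np.int64(153)), (np.int64(231), np.int64(154)), (np.int64(237), np.int64(154)), (np.int64(243), np.int64(154)), (np.int64(235), np.int64(155)), (np.int64(241), np.int64(155)), (np.int64(233), np.int64(156)), (np.int64(239), np.int64(156)), (np.int64(231), np.int64(157)), (np.int64(237), np.int64(157)), (np.int64(230), np.int64(158)), (np.int64(236), np.int64(158)), (np.int64(232), np.int64(159)), (np.int64(344), np.int64(248)), (np.int64(343), np.int64(252)), (np.int64(343), np.int64(254)), (np.int64(343), np.int64(256)), (np.int64(343), np.int64(258))]
[(np.int64(365), np.int64(147)), (np.int64(377), np.int64(157)), (np.int64(128), np.int64(230))]
```

Brass is visible low in the tube (rows 209–221), and there's none on the mat. I withdraw the scoop so the top camera can check the funnel.

```bash
python3 - <<'E'
from h import *
rows([(*pose(54,.025,.23),3),((.52,-.25,.28),down(80),9),((.54,-.25,.2),down(80),3)])
E
```

```text
[-0.048, 0.0, -0.03, 0.0, -0.0, 0.0] 
[-0.048, 0.0, -0.03, 0.0, -0.0, 0.0] 
[-0.048, 0.0, -0.03, 0.0, -0.0, 0.0] 
[-0.012, 0.019, 0.04, 0.0, 0.033, -0.0] 
[-0.016, 0.019, 0.039, 0.0, 0.033, 0.0] 

[-0.02, 0.019, 0.037, 0.0, 0.033, 0.0] 
[-0.024, 0.019, 0.035, 0.0, 0.033, -0.0] 
[-0.027, 0.019, 0.032, -0.0, 0.033, 0.0] 
[-0.03, 0.019, 0.029, 0.0, 0.033, 0.0] 
[-0.033, 0.019, 0.025, 0.0, 0.033, -0.0] 

[-0.036, 0.019, 0.022, 0.0, 0.033, -0.0] 
[-0.038, 0.019, 0.018, 0.0, 0.033, 0.0] 
[0.003, 0.016, 0.067, -0.0, 0.0, -0.0] 
[0.003, 0.016, 0.067, -0.0, 0.0, 0.0] 
[0.003, 0.016, 0.067, -0.0, 0.0, -0.0]
```

Emit:
{"op": "send_rows", "data": {
  "plan": [
    [[-0.048,0,-0.03,0,0,0,0],[-0.048,0,-0.03,0,0,0,0],[-0.048,0,-0.03,0,0,0,0],[-0.012,0.019,0.04,0,0.033,0,0],[-0.016,0.019,0.039,0,0.033,0,0]]
  ]
}}

```text
time: 21.05
tool_pos: [0.4878, -0.1322, 0.3198]
tcp_rot: [[0.128, 0.985, -0.112], [0.735, -0.17, -0.656], [-0.666, 0.001, -0.746]]
force: [-0.4, 0.5, -1.4]
width: 0.0117
grip_force: 98.5
```

Emit:
{"op": "send_rows", "data": {
  "plan": [
    [[-0.02,0.019,0.037,0,0.033,0,0],[-0.024,0.019,0.035,0,0.033,0,0],[-0.027,0.019,0.032,0,0.033,0,0],[-0.03,0.019,0.029,0,0.033,0,0],[-0.033,0.019,0.025,0,0.033,0,0]]
  ]
}}

```text
time: 21.55
tool_pos: [0.5111, -0.2179, 0.2923]
tcp_rot: [[0.169, 0.985, -0.033], [0.963, -0.173, -0.206], [-0.209, 0.003, -0.978]]
force: [-0.2, 0.8, -1.0]
width: 0.0117
grip_force: 98.5
```

Emit:
{"op": "send_rows", "data": {
  "plan": [
    [[-0.036,0.019,0.022,0,0.033,0,0],[-0.038,0.019,0.018,0,0.033,0,0],[0.003,0.016,0.067,0,0,0,0],[0.003,0.016,0.067,0,0,0,0],[0.003,0.016,0.067,0,0,0,0]]
  ]
}}

```text
time: 22.05
tool_pos: [0.5393, -0.2522, 0.1992]
tcp_rot: [[0.174, 0.985, -0.001], [0.985, -0.174, -0.006], [-0.006, 0.0, -1.0]]
force: [0.3, 0.8, -1.4]
width: 0.0116
grip_force: 98.6
```

```bash
python3 - <<'E'
from h import *
st();im=robot.get_image("side")[:,:,::-1].copy();t=robot.get_image("top")[:,:,::-1].copy();cv2.imwrite("pics/s14.png",im);cv2.imwrite("pics/t14.png",t)
a=cv2.imread("pics/s8.png").astype(int);b=im.astype(int)
print("tube");
for y in range(196,226):print(y,"".join("#" if v>0 else "." for v in (b[y,284:316,2]-b[y,284:316,0])))
t8=cv2.imread("pics/t8.png").astype(int);d=np.abs(t.astype(int)-t8).max(2)>35
print("top diff")
for y in range(203,252,2):print(y,"".join(".#"[int(v)] for v in d[y,265:330]))
x=t.astype(int);ys,xs=np.nonzero((x[:,:,2]-x[:,:,0]>15)[205:250,270:315]);print("warm px in funnel",[(int(i)+270,int(j)+205) for i,j in zip(xs,ys)])
d=np.abs(b-a).max(2)>35
print("side diff")
for y in range(151,190,3):print(y,"".join(".#"[int(v)] for v in d[y,262:340]))
rows([((.54,-.25,.02),down(80),7)])
E
```

```text
22.05 [ 0.5393 -0.2522  0.1992] [ 0.3  0.8 -1.4] 98.6 [-28.  24. 100.  -0.  55. -17.]
tube
196 ................................
197 ................................
198 ................................
199 ................................
200 ................................
201 ................................
202 ................................
203 ................................
204 ................................
205 ................................
206 ................................
207 ................................
208 .........##.....................
209 .......#..##....................
210 .......#.############...........
211 .......#########.#####..........
212 .....###########.######.........
213 ......#################.........
214 ......######.#########..........
215 ......#######...#####...........
216 .......########.######..........
217 .......#..#####.######..........
218 ..........############..........
219 ..........######.####...........
220 ..........##..#.####............
221 ...........##.#.................
222 ............#...................
223 ......
[... 3471 characters left out ...]
.................
175 ..............#.........................................##..#.................
178 ............#....#.................................#.##...##..................
181 ............#.......###.............#..................###....................
184 ...........................#######..........##########........................
187 ..................................................#...........................

[0.001, 0.001, 0.063, -0.0, 0.0, 0.0] 
[0.001, 0.001, 0.063, -0.0, 0.0, 0.0] 
[0.001, 0.001, 0.063, -0.0, 0.0, 0.0] 
[0.001, 0.001, 0.063, -0.0, 0.0, 0.0] 
[0.0, 0.001, 0.063, -0.0, 0.0, 0.0] 

[0.0, 0.001, 0.063, -0.0, 0.0, 0.0] 
[0.0, 0.001, 0.063, -0.0, 0.0, 0.0]
```

Brass rings the spout opening in the top view and the side view shows the pile on the tube floor, so nothing is stuck above. The funnel's rim has moved by about a pixel, so I'll measure its tilt.

```bash
python3 - <<'E'
from h import *
np.set_printoptions(precision=4,suppress=True)
for n in("8","14"):
    t=cv2.imread(f"pics/t{n}.png").astype(int)
    # outer boundary: blueness crossing scanned radially inward from outside
    pts=[]
    bl=t[:,:,0]-t[:,:,2]
    bl=cv2.GaussianBlur(bl.astype(np.float32),(0,0),.6)
    for a in np.radians(np.arange(0,360,4)):
        if abs(np.degrees(a)-345)<18: continue
        r=np.arange(27,15,-.1);v=cv2.remap(bl,(292+r*np.cos(a)).astype(np.float32)[None],(227+r*np.sin(a)).astype(np.float32)[None],1)[0]
        lim=v[0]/2;k=np.argmax(v<lim);pts.append((292+r[k]*np.cos(a),227+r[k]*np.sin(a)))
    h=np.array(pts);f=least_squares(lambda p:np.hypot(h[:,0]-p[0],h[:,1]-p[1])-p[2],[292,227,21],loss="soft_l1",f_scale=.3)
    print(n,f.x,at("top",f.x[:2],.168),cv2.fitEllipse(h.astype(np.float32)))
s=cv2.imread("pics/s14.png");
E
```

```text
8 [291.9123 226.8529  21.4973] [ 0.4924 -0.002   0.168 ] ((291.9227294921875, 226.852294921875), (42.8780403137207, 43.13848114013672), 108.05065155029297)
14 [293.0955 226.585   21.4891] [ 0.4931 -0.0051  0.168 ] ((293.10626220703125, 226.5819549560547), (42.881893157958984, 43.096717834472656), 90.95417785644531)
```

The rim moved about 3 mm toward the tab, a tilt of roughly 0.05 rad. The spout's clearance caps it at about 0.08, so it stays within limits. Now I put the scoop down.

Emit:
{"op": "send_rows", "data": {
  "plan": [
    [[0,0,0.08,0,0,0,0],[0,0,0.1,0,0,0,0],[0,0,0.1,0,0,0,0],[0,0,0.08,0,0,0,0],[0,0,0.05,0,0,0,0]]
  ]
}}

```text
time: 22.65
tool_pos: [0.539, -0.2521, 0.0352]
tcp_rot: [[0.172, 0.985, -0.002], [0.985, -0.173, -0.006], [-0.006, -0.001, -1.0]]
force: [0.2, 0.2, -0.1]
width: 0.0117
grip_force: 98.5
```

Emit:
{"op": "send_rows", "data": {
  "plan": [
    [[0,0,0.02,0,0,0,0],[0,0,0.01,0,0,0,0],[0,0,0.005,0,0,0,0],[0,0,0.005,0,0,0,0],[0,0,0,0,0,0,0]]
  ]
}}

```text
time: 23.15
tool_pos: [0.54, -0.2526, 0.0209]
tcp_rot: [[0.173, 0.985, 0.0], [0.985, -0.173, -0.007], [-0.007, 0.001, -1.0]]
force: [-0.1, -0.4, -2.0]
width: 0.0115
grip_force: 98.5
```

Emit:
{"op": "send_rows", "data": {
  "plan": [
    [[0,0,0.006,0,0,0,0],[0,0,0.006,0,0,0,0],[0,0,0.004,0,0,0,0],[0,0,0.003,0,0,0,0],[0,0,0,0,0,0,0]]
  ]
}}

```text
time: 23.65
tool_pos: [0.5394, -0.2523, 0.0122]
tcp_rot: [[0.173, 0.985, -0.001], [0.985, -0.173, -0.006], [-0.006, -0.0, -1.0]]
force: [-0.3, -0.4, -1.6]
width: 0.0117
grip_force: 98.5
```

Emit:
{"op": "send_rows", "data": {
  "plan": [
    [[0,0,0.003,0,0,0,0],[0,0,0.003,0,0,0,0],[0,0,0.002,0,0,0,0],[0,0,0,0,0,0,0],[0,0,0,0,0,0,0]]
  ]
}}

```text
time: 24.15
tool_pos: [0.5396, -0.2524, 0.0094]
tcp_rot: [[0.173, 0.985, -0.001], [0.985, -0.173, -0.006], [-0.006, 0.0, -1.0]]
force: [0.2, -1.7, 1.5]
width: 0.0117
grip_force: 99.0
```

Emit:
{"op": "send_rows", "data": {
  "plan": [
    [[0,0,0.001,0,0,0,0],[0,0,0,0,0,0,0.3],[0,0,0,0,0,0,1],[0,0,0,0,0,0,1],[0,0,0,0,0,0,1]]
  ]
}}

```text
time: 24.65
tool_pos: [0.5395, -0.2523, 0.0088]
tcp_rot: [[0.173, 0.985, -0.001], [0.985, -0.173, -0.006], [-0.006, -0.0, -1.0]]
force: [0.8, -0.1, -1.1]
width: 0.0685
grip_force: 0.0
```

Emit:
{"op": "send_rows", "data": {
  "plan": [
    [[0,0,0,0,0,0,1],[0,0,0,0,0,0,1],[0,0,-0.04,0,0,0,1],[0,0,-0.08,0,0,0,1],[0,0,-0.1,0,0,0,1]]
  ]
}}

```text
time: 25.15
tool_pos: [0.5386, -0.2513, 0.0966]
tcp_rot: [[0.173, 0.985, -0.004], [0.985, -0.173, -0.005], [-0.005, -0.003, -1.0]]
force: [0.9, -0.3, 0.7]
width: 0.0854
grip_force: 0.0
```

Emit:
{"op": "send_rows", "data": {
  "plan": [
    [[0,0,-0.12,0,0,0,1],[0,0,-0.12,0,0,0,1],[-0.1,0,-0.04,0,0,0,1],[-0.12,0,0,0,0,0,1],[-0.12,0,0,0,0,0,1]]
  ]
}}

```text
time: 25.65
tool_pos: [0.5164, -0.3865, 0.2111]
tcp_rot: [[0.172, 0.985, 0.001], [0.985, -0.172, -0.007], [-0.007, 0.002, -1.0]]
force: [1.6, -0.3, -0.7]
width: 0.0854
grip_force: 0.0
```

Emit:
{"op": "send_rows", "data": {
  "plan": [
    [[-0.12,0,0,0,0,0,1],[-0.1,0,0,0,0,0,1],[-0.05,0,0,0,0,0,1],[0,0,0,0,0,0,1],[0,0,0,0,0,0,1]]
  ]
}}

```text
time: 26.15
tool_pos: [0.4974, -0.4908, 0.21]
tcp_rot: [[0.173, 0.985, -0.002], [0.985, -0.173, -0.005], [-0.005, -0.001, -1.0]]
force: [0.0, 0.0, -0.1]
width: 0.0851
grip_force: 0.0
```

```bash
python3 - <<'E'
from h import *
np.set_printoptions(precision=4,suppress=True)
st();im=robot.get_image("side")[:,:,::-1].copy();t=robot.get_image("top")[:,:,::-1].copy();cv2.imwrite("pics/s15.png",im);cv2.imwrite("pics/t15.png",t)
for n,I,(x0,x1,y0,y1) in(("top",t,(325,400,195,250)),("side",im,(270,345,130,215))):
    I=I.astype(int);g=I.mean(2);bl=I[:,:,0]-I[:,:,2]
    print(n)
    for y in range(y0,y1,2):print(y,"".join("w" if b<35 and v>90 else "k" if b<35 and v<=60 else "." for b,v in zip(bl[y,x0:x1],g[y,x0:x1])))
L=np.array([[-43,30,28],[-43,-30,28],[43,30,39],[43,-30,39],[118,0,38],[-43,30,0]])/1e3
c=np.array([.5396,-.2524,0])-U*.08
Rz=np.c_[U,np.cross([0,0,1],U),[0,0,1]]
print("expected px",proj("top",c+L@Rz.T),proj("side",c+L@Rz.T))
d=np.abs(t.astype(int)-cv2.imread("pics/t14.png")).max(2)>35;print("funnel change since 14:",d[203:250,268:318].sum())
s0=cv2.imread("pics/side0.png").astype(int);dd=np.abs(im.astype(int)-s0).max(2)>40
print("bystander diffs",dd[195:230,180:225].sum(),dd[258:290,178:200].sum(),dd[143:172,220:250].sum())
E
```

```text
26.15 [ 0.4974 -0.4908  0.21  ] [ 0.   0.  -0.1] 0.0 [-47.  32.  85.  -0.  63. -37.]
top
195 ...........................................................................
197 ...........................................................................
199 ............wwwwwwwwwww....................................................
201 ............wwwwwwwwwwwwwwwwwwwww..........................................
203 ...........wwwwwwwwwwwwwwwwwwwwwwwwwwwwww..................................
205 ...........wwwwwwwwwwwwwwwwwwwwwwwwwwwwwww.................................
207 ..........wwwwwwwwwwwwwwwwwwwwwwwwwwwwwwww.................................
209 ..........wwwwwwwwwwwwwwwwwwwwwwwwwwwwwww..................................
211 ..........wwwwwwwwwwwwwwwwwwwwwwwwwwwwwww.kk...............................
213 .........wwwwwwwwwwwwwwwwwwwwwwwwwwwwwwwwkkkkkkkkkkkkk.....................
215 .........wwwwwwwwwwwwwwwwwwwwwwwwwwwwwwwwkkkkkkkkkkkkkkkkkkkkk.............
217 w........wwwwwwwwwwwwwwwwwwwwwwwwwwwwwww..............kkkkkkkkkkk..........
219 w................wwwwwwwwwwwwwwwwwwwwww........
[... 4287 characters left out ...]
..........wwwwwwwwwwwwwwwwww......................................
208 ...................wwwwwwwwwwwwwwwwww......................................
210 .................wwwwwwwwwwwwwwwwwwwww.....................................
212 ..............wwwwwwwwwwwwwwwwwwwwwwwwwww..................................
214 .............wwwwwwwwwwwwwwwwwwwwwwwwwwwwww................................
expected px [[336.5645 196.7573]
 [332.829  216.5918]
 [365.892  201.9882]
 [362.2295 222.036 ]
 [389.2143 216.9783]
 [335.3373 197.8113]] [[270.066  179.0904]
 [290.0714 183.4078]
 [280.1667 159.8916]
 [299.5226 163.8572]
 [297.6502 149.0615]
 [270.1193 186.9544]]
funnel change since 14: 0
bystander diffs 0 0 0
```

```bash
python3 -c "
from bench import robot
print(robot.close_job())"
```

```text
the job is handed in; nothing more can be done
None
```

I handed the job in at about 26 s: the funnel is seated in the tube (leaning by an estimated 0.05 rad against the 0.12 limit), the standoffs were tipped through it with none seen left in the scoop, funnel or on the mat (they overlap in view, so I couldn't count all six), the empty scoop lies flat on the mat, and the board, flux bottle and tip cleaner are unmoved; the hand-in returned no verdict.

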